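# Load the circuit-board test bed and start the test

## Task

Lift the latch of the test bed's gate with its thumb bar and swing the gate wide open, then slide every board carrier on the bench along the lane of its handle's colour and under the hood until it drops flat into its pocket. Swing the gate shut so that the latch bar falls into its catch, then press the green start button fully and let it go; never press it while the gate is open, and leave the spool, screwdriver and jar where they stand.

Things in the scene. Friction and masses are not known exactly. Their poses are not given: they have to be found in the camera images.
- cell: test bed fixed on the table, 265 x 220 mm. Origin at table height under the centre of the middle pocket; x = direction in which carriers are slid in, y left of it, z up. Three lanes along x (yellow y = -60, red 0, blue +60 mm) each end in a pocket 106 long, 53 wide, 5 mm deep. Side walls 50 mm high at y = +-106 mm from x = -55 mm on; end stop at x = +53 mm.
- apron (a point): middle of the rear edge of the flat apron, its top 15 mm above the table, 220 mm wide; the apron runs from here (x = -170 in the bed's frame) to x = -53 mm, where it drops 5 mm to the pockets' floor. Black rails 7 mm wide with pointed ends, top at 22 mm, part the lanes from x = -61 mm on.
- hood_edge (a point): middle of the lower edge of the hood that covers the front of all pockets from x = +20 mm of the bed on; underside 42, top 50 mm above the table. Because of it a carrier cannot be lowered straight into its pocket but is slid in over the apron.
- gate (a joint): low clear gate with yellow frame across the mouth of the lanes, rad: 0 shut (as at the start), grows as it swings out over the apron (to the bed's -x, counterclockwise from above) to its stop at 1.8; at 1.57 it clears all lanes. Panel 8 mm thick, 195 long, 24 to 52 mm above the table, clear of an empty apron. Light, slight friction: it stays where left.
- latch (a joint): gravity latch bar pivoted on the gate, rad: 0 dropped, grows to 0.35 as the thumb bar is pushed towards the hinge; falls back by its own weight. Above about 0.2 it clears the catch. Gate shut and latch near 0 is latched. A gate pushed shut also lifts the bar by itself over the catch's sloping outer side.
- gate_hinge (a point): point on the gate's upright hinge axis at table height, at x = -62, y = -105 mm in the test bed's frame.
- gate_grip (a point): point on the gate midway between yellow fin and red thumb bar, 80 mm high, 132 mm from the hinge along the gate and 12 mm outside the panel's middle. Its y points along the gate away from the hinge, x through the gate to the pocket side. Pinching fin and thumb bar together along y (48 mm over both, 33 mm when squeezed, about 1 N) lifts the latch; the same pinch moves the gate.
- gate_fin (a point): top centre, 90 mm above the table, of the fixed yellow fin on the gate: 8 mm thick along the gate, 24 mm across it, 35 to 90 mm high; 112 mm from the hinge.
- thumb_bar (a point): centre of the red thumb bar, a roller 12 mm in diameter and 24 mm long across the gate, 45 mm above the latch pivot (pivot 35 mm high, 150 mm from the hinge). Latch down, its outer face is 24 mm from gate_grip.
- latch_nose (a point): tip of the 10 mm round steel latch bar, 67 mm beyond the pivot; when latched it lies behind the 42 mm high lip of the steel catch at the gate's free end.
- start (a joint): travel of the green start button, m: 0 released, 0.006 fully down; about 4 N; springs back.
- start_top (a point): centre of the start button's top, 22 mm high at rest; button 32 mm in diameter in a 48 mm black housing 12 mm high, fixed on the table.
- spool: bystander: metal solder spool, 52 mm in diameter, 40 mm high, standing; leave it.
- screwdriver: bystander: screwdriver lying on the table; leave it.
- jar: bystander: jar with black lid, 56 mm in diameter, 60 mm high; leave it.
- carrier_yellow: board carrier with yellow handle: black plate 100 (its x) x 48 (y) x 6 mm under a green board (parts up to 7 mm above the plate), 0.1 to 0.21 kg. Origin: centre of the underside. Upright handle block 20 x 20 mm centred at x = -32 mm, from 6 to 51 mm above the underside. In the pocket its x points along the bed's x, so the handle is at the rear, outside the hood. May be absent.
- pocket_yellow (a point): centre of the yellow pocket's floor, 10 mm above the table, at x = 0, y = -60 mm of the test bed; its x = sliding direction. A yellow stripe on the apron and a yellow tab on the hood mark this lane.
- carrier_red: board carrier with red handle: black plate 100 (its x) x 48 (y) x 6 mm under a green board (parts up to 7 mm above the plate), 0.1 to 0.21 kg. Origin: centre of the underside. Upright handle block 20 x 20 mm centred at x = -32 mm, from 6 to 51 mm above the underside. In the pocket its x points along the bed's x, so the handle is at the rear, outside the hood. May be absent.
- pocket_red (a point): centre of the red pocket's floor, 10 mm above the table, at x = 0, y = 0 mm of the test bed; its x = sliding direction. A red stripe on the apron and a red tab on the hood mark this lane.
- carrier_blue: board carrier with blue handle: black plate 100 (its x) x 48 (y) x 6 mm under a green board (parts up to 7 mm above the plate), 0.1 to 0.21 kg. Origin: centre of the underside. Upright handle block 20 x 20 mm centred at x = -32 mm, from 6 to 51 mm above the underside. In the pocket its x points along the bed's x, so the handle is at the rear, outside the hood. May be absent.
- pocket_blue (a point): centre of the blue pocket's floor, 10 mm above the table, at x = 0, y = 60 mm of the test bed; its x = sliding direction. A blue stripe on the apron and a blue tab on the hood mark this lane.
There are look-alikes about, which are no part of the job. Leave any purple look-alike of the part that bears start alone.

How it is judged:
By the outcome, as a careful person would: the job done as asked, in the order asked, and still so for the second after the job is handed in, with the robot touching nothing.
Of carrier_yellow, carrier_red, carrier_blue only 2 to 3 are there at a start; the rules pass over those that are not, and their reading is None.
At some moment in a run one of carrier_yellow, carrier_red, carrier_blue may be knocked a few centimetres aside while the robot is not near it.
Once in a run the grip may slacken for a moment while it holds something.
It also fails if it takes over 210 s, if anything falls off the work surface, if the arm or the gripper's body presses on something with over 40 N, if the wrist force passes 120 N, or if a joint passes its speed limit or range.

## Robot

A 6-joint arm with a two-finger parallel gripper is mounted at the origin on the work surface. World frame = base frame: x ahead of the robot, y to its left, z up, the work surface at z = 0. Lengths are in m, angles in rad, forces in N, time in s.
With the tool pointing down it reaches from about 0.35 to 0.975 m from the base axis. Payload 4.9 kg.
Tool frame: the origin (TCP) lies between the finger pads; the fingertips stand 22 mm ahead of it and the grasp point (between the pads) lies 3 mm ahead of it; z points along the fingers, y is the line along which they close (so a half turn about z gives the same grasp; the last joint's range is limited). The gripper opens to 85 mm and grips with 20 to 120 N. Pads are 22 mm wide; open, the fingers measure 114 mm over their backs; the gripper's body (76 mm by 85 mm) begins 54 mm behind the grasp point. The pads swing forward as they close: fully open they stand 13 mm farther back than shut.
Start: joints at [-1.266, 0.053, 1.613, -0, 1.476, -0.119], TCP at [0.257, -0.57, 0.253] pointing down, gripper open.
Joint ranges: [-3.01, 3.01], [-1.01, 2.22], [0.06, 2.58], [-1.02, 4.17], [0.09, 2.62], [-3.14, 3.14]. Speed limits (rad/s): [2.57, 2.57, 3.14, 3.14, 3.14, 3.14].

## Interface

Orientations are given as a unit quaternion [w, x, y, z].
In Python, from plant import state, grab_frame, get_calibration, job_done, recognise, regions_of gives the robot as it stands.
- The arm moves only by the tool apply_moves, never from a script. Its argument "targets" is a list of rows, each an object with "translation": the shift along the tool's x, y, z normalised to -1 to 1, where 1 is 100 mm, a list of three; "twist": the turn about the tool's z normalised to -1 to 1, where 1 is 0.1 rad; "hand": the opening, from 0 (shut) to 1 (fully open). A call has 1 to 8 rows; each row shifts and turns the commanded pose from where the row before left it, along the tool's axes as they then stand; what a row does not reach is not made up. A row lasts 1/10 s, in which the tool goes at most 50 mm and 8.59 degrees, less where a joint would pass 70% of its speed; a pose out of reach is approached as far as the arm can. A call with a number of a shift or a turn outside -1 to 1 is refused whole. A call with a gripper value outside its range is refused whole. The fingers move at their own pace and stop on an object; the grip force is fixed at half the most. Time passes only in rows, so rows that do not move let the fingers close. It gives the time, the measured TCP pose, the force, the opening and the grip force at its end, in the units of the state.
- state(): the state, without advancing time (a new reading comes with each control period).
- grab_frame(name): name is "side" or "top"; returns the picture (400x640x3 uint8, red, green, blue); there is no depth.
- get_calibration(name): a dict with "camera_matrix" (3x3 intrinsics, pixels), "pose" (4x4, takes a point from camera to world coordinates). Camera axes: x right, y up, looking along -z (the intrinsics and any distortion apply to the point x, -y, -z); pixel columns grow to the right and rows downward; lengths in m; the calibration is good to about 2 mm. A picture is of the moment at which its call begins. get_calibration takes no time and is no camera call.
- job_done(): hands the job in; it is judged then, once.
Trained networks look in the newest picture that a camera, given by its name, has taken for a name from the list of things; names that differ only in an ending like _2 or _b are one class to them, and where a whole thing is asked for, a point or a joint stands for the part that bears it (a point fixed in the world has none). Each returns a list of dicts, best first, with "score" (0 to 1); they miss things now and then, are a little off and sometimes report something else, mostly with a low value. They report only what shows in the picture. A call takes as long as a camera call. They do not tell look-alikes from the thing itself.
- recognise(camera, query): "point" ([x, y, z] in m, in world coordinates, good to about 4 mm: the middle of the surface that is visible of it).
- regions_of(camera, query): "pixels" (400x640 bool, what is visible of it).
The state is a dict: "time": time; "joint_pos": joint angles; "joint_vel": joint speeds; "joint_efforts": joint torques, N m; "tool_pos": TCP position; "tool_rot": TCP orientation; "contact_force": force on the tool from outside, world axes, zero at the start; "ft_torque": the same for the moment, N m; "gripper_width": opening from 0.0 (shut) to 1.0 (fully open); "grasp_force": force on a finger pad.
Only numpy, scipy, OpenCV 4.12 (cv2) and the standard library are available. Lean on these libraries where they do the work, as an engineer would, in place of code of your own. Each camera call takes 0.05 s, during which the arm holds its last target. There are 200 camera calls.

## Working session

There is one attempt and no reset: what is moved stays moved. The work goes in short steps, Python scripts to look and compute and a tool call to move; the robot and the scene stay as the last step left them, time stands still between calls to the robot, and variables do not carry over. Pictures are saved under pics/ and viewed, at most 14 in all, crops included, and the job is handed in when it is done.

Besides the shell and the picture viewer there is one more tool, called after "Emit:" by a JSON object that holds its "fn" and its "kwargs". apply_moves: Moves the arm, as the interface text tells. Its arguments: {"type":"object","properties":{"targets":{"type":"array"}},"required":["targets"]}

```bash
ls; mkdir -p pics
python3 - <<'E'
from plant import *
import cv2,numpy as np
for n in("side","top"):
    im=grab_frame(n); cv2.imwrite(f"pics/{n}0.png",im[:,:,::-1])
    c=get_calibration(n);print(n,np.round(c["camera_matrix"],1).tolist(),np.round(c["pose"],3).tolist(),[k for k in c])
    for q in ["cell","start","start_top","spool","jar","screwdriver","carrier_yellow","carrier_red","carrier_blue","gate_fin","thumb_bar","gate_grip","gate_hinge","apron","hood_edge","pocket_red","pocket_blue","pocket_yellow","latch_nose"]:
        try: print(q,[(np.round(r["point"],3).tolist(),round(r["score"],2)) for r in recognise(n,q)[:3]])
        except Exception as e: print(q,e)
print(state())
E
```

```text
pics
side [[423.2, 0.0, 320.4], [0.0, 423.2, 195.1], [0.0, 0.0, 1.0]] [[0.98, 0.129, -0.149, 0.324], [-0.197, 0.631, -0.751, -0.893], [-0.002, 0.765, 0.644, 0.885], [0.0, 0.0, 0.0, 1.0]] ['camera_matrix', 'pose']
cell [([0.526, 0.138, 0.014], 0.91)]
start [([0.571, -0.378, 0.026], 0.72), ([0.651, -0.416, 0.022], 0.48)]
start_top [([0.57, -0.376, 0.023], 0.66), ([0.596, -0.284, 0.025], 0.65), ([0.653, -0.416, 0.022], 0.62)]
spool [([0.715, -0.198, 0.037], 0.69)]
jar [([0.425, 0.443, 0.038], 0.62), ([0.534, 0.139, 0.012], 0.53)]
screwdriver [([0.342, -0.449, 0.022], 0.58)]
carrier_yellow [([0.446, -0.152, 0.004], 0.66), ([0.529, 0.139, 0.016], 0.3)]
carrier_red []
carrier_blue [([0.489, -0.306, 0.005], 0.88)]
gate_fin [([0.524, 0.139, 0.043], 0.62), ([0.531, 0.137, 0.013], 0.58)]
thumb_bar [([0.481, 0.132, 0.04], 0.47)]
gate_grip [([0.527, 0.139, 0.042], 0.56)]
gate_hinge [([0.53, 0.14, 0.013], 0.67), ([0.546, -0.154, 0.007], 0.43)]
apron [([0.534, 0.135, 0.016], 0.79)]
hood_edge []
pocket_red [([0.534, 0.138, 0.014], 0.96)]
pocket_blue [([0.53, 0.14, 0.013], 0.7)]
pocket_yellow [([0.5
[... 1387 characters left out ...]
663e+00,  5.27048495e-02,  1.61288987e+00, -2.23895921e-05,
        1.47600401e+00, -1.19016519e-01]), 'joint_vel': array([-3.36361316e-04,  2.69932881e-03, -9.15466566e-04,  1.23806715e-03,
        9.45492780e-05,  8.07860595e-04]), 'joint_efforts': array([ 3.40908509e-04, -3.93675470e+01, -3.70448506e+01, -1.54426648e-04,
        5.17586286e-04, -3.80809965e-06]), 'tool_pos': array([ 0.25700709, -0.56969483,  0.25330662]), 'tool_rot': array([-1.99352617e-06,  9.77631147e-01,  2.10326745e-01, -1.13785066e-05]), 'contact_force': array([ 0.24316151, -0.39397623, -1.15127114]), 'ft_torque': array([-0.00342892,  0.01565826,  0.00835293]), 'grasp_force': 0.0, 'gripper_width': 0.9988579249193397}
```

View pics/side0.png

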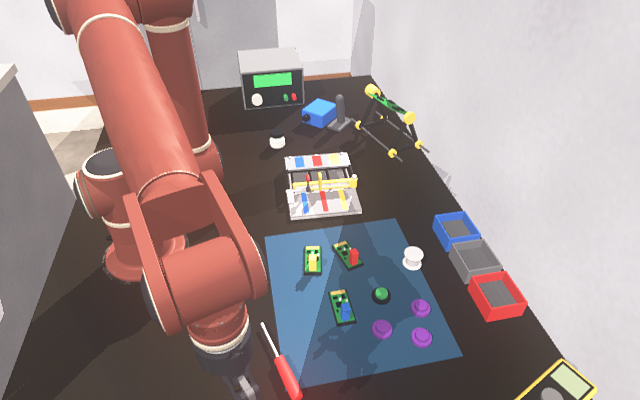

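View pics/top0.png

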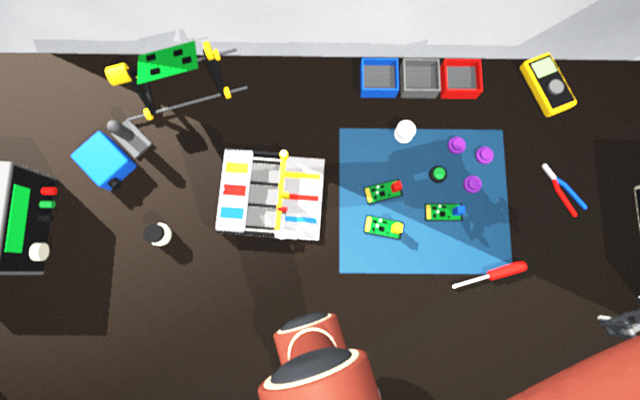

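Side view: bed at (320,185), carriers yellow (313,258), red (348,255) and blue (343,307). The only green button is at side (381,294) / top (438,174). The purple look-alikes are at top (457,144), (485,154) and (473,184), so start is the green one; I'll confirm it in an enlarged crop.

```bash
cat > h.py <<'E'
from plant import *
import cv2,numpy as np
C={n:get_calibration(n) for n in("side","top")}
def ray(n,u,v):
    c=C[n];K=c["camera_matrix"];P=np.array(c["pose"])
    d=P[:3,:3]@np.array([(u-K[0][2])/K[0][0],-(v-K[1][2])/K[1][1],-1]);return P[:3,3],d
def on(n,u,v,z):
    o,d=ray(n,u,v);return (o+d*(z-o[2])/d[2])
def proj(n,p):
    c=C[n];K=np.array(c["camera_matrix"]);P=np.array(c["pose"]);q=P[:3,:3].T@(np.array(p)-P[:3,3]);q=q/-q[2]
    return np.array([K[0,0]*q[0]+K[0,2],-K[1,1]*q[1]+K[1,2]])
def tri(a,b):
    A=[];B=[]
    for n,uv in((("side"),a),(("top"),b)):
        o,d=ray(n,*uv);d=d/np.linalg.norm(d);M=np.eye(3)-np.outer(d,d);A.append(M);B.append(M@o)
    return np.linalg.lstsq(np.vstack(A),np.hstack(B),rcond=None)[0]
def blobs(im,col,minA=12):
    h=cv2.cvtColor(im,cv2.COLOR_RGB2HSV).astype(int);H,S,V=h[...,0],h[...,1],h[...,2]
    m={"red":((H<6)|(H>174)),"yellow":(H>22)&(H<34),"blue":(H>98)&(H<120),"green":(H>50)&(H<85)}[col]&(S>130)&(V>90)
    n,l,s,c=cv2.connectedComponentsWithStats(m.astype(np.uint8),connectivity=8)
    return [(np.round(c[i],1).tolist(),s[i].tolist(),l==i) for i in range(1,n) if s[i][4]>=minA]
E
python3 - <<'E'
from h import *
t=cv2.imread("pics/top0.png");s=cv2.imread("pics/side0.png")
a=cv2.resize(t[140:250,205:335],None,fx=6,fy=5.4,interpolation=2);a=cv2.resize(t[140:250,205:335],None,fx=5,fy=5,interpolation=2)
b=cv2.resize(s[145:225,275:370],None,fx=6,fy=6,interpolation=2)
c=cv2.resize(t[120:250,350:510],None,fx=4,fy=4,interpolation=2)
cv2.imwrite("pics/a.png",a);cv2.imwrite("pics/b.png",b);cv2.imwrite("pics/c.png",c)
for n,im,z in(("top",t,0),("side",s,0)):
    for col in("red","yellow","blue","green"):
        for c,st,_ in blobs(im[:,:,::-1].copy(),col):
            if (n=="top" and 200<c[0]<520 and 120<c[1]<260) or (n=="side" and 260<c[0]<440 and 140<c[1]<340): print(n,col,c,st)
E
```

```text
top red [396.5, 186.0] [391, 180, 11, 12, 82]
top red [234.2, 189.6] [224, 185, 21, 10, 187]
top red [302.5, 197.0] [290, 194, 28, 6, 112]
top red [283.0, 209.0] [279, 207, 8, 5, 28]
top yellow [288.6, 178.7] [276, 149, 43, 60, 381]
top yellow [236.3, 167.4] [226, 163, 22, 10, 172]
top yellow [367.6, 193.0] [365, 188, 7, 12, 46]
top yellow [428.0, 211.1] [426, 205, 5, 14, 48]
top yellow [277.8, 219.5] [274, 210, 8, 20, 67]
top yellow [396.6, 227.7] [391, 222, 12, 12, 109]
top blue [423.4, 202.9] [340, 129, 172, 145, 20351]
top blue [290.4, 218.4] [286, 216, 10, 5, 41]
top blue [309.7, 219.9] [303, 218, 13, 5, 42]
top green [438.8, 173.0] [433, 167, 13, 13, 131]
top green [382.9, 191.7] [369, 180, 32, 24, 332]
top green [443.8, 212.1] [427, 204, 34, 17, 340]
top green [382.6, 227.5] [365, 216, 35, 22, 352]
side red [316.5, 160.2] [312, 156, 10, 10, 70]
side red [307.5, 177.7] [306, 174, 4, 8, 23]
side red [323.4, 200.3] [320, 191, 8, 20, 85]
side red [353.2, 256.0] [349, 248, 10, 17, 141]
side yellow [418.0, 144.6] [415, 142, 8, 7, 20]
side yellow [392.3, 153.6] [388, 151, 9, 6, 23]
side yellow [320.2, 182.8] [319, 177, 3, 13, 21]
side yellow [352.9, 183.5] [349, 180, 8, 7, 31]
side yellow [341.3, 194.6] [339, 190, 6, 11, 40]
side yellow [312.7, 268.6] [309, 265, 7, 6, 15]
side blue [298.8, 161.8] [295, 158, 9, 9, 67]
side blue [303.6, 197.1] [301, 193, 6, 9, 37]
side blue [305.3, 208.2] [303, 204, 5, 9, 32]
side blue [345.2, 311.4] [341, 303, 10, 18, 158]
side green [306.0, 261.7] [305, 253, 3, 18, 47]
side green [318.1, 264.9] [317, 256, 3, 16, 38]
side green [336.6, 307.6] [331, 294, 12, 29, 122]
side green [342.9, 300.7] [341, 299, 5, 4, 13]
side green [351.5, 316.3] [350, 310, 5, 11, 28]
```

View pics/a.png

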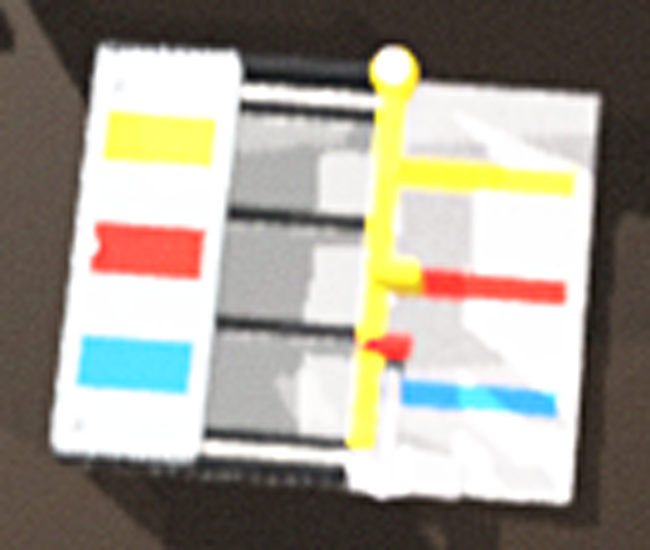

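View pics/b.png

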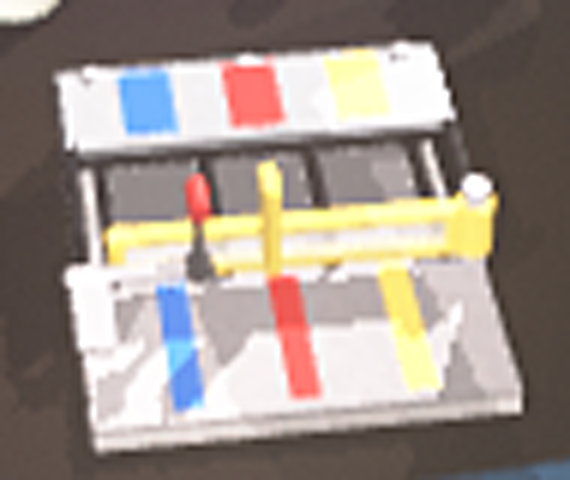

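View pics/c.png

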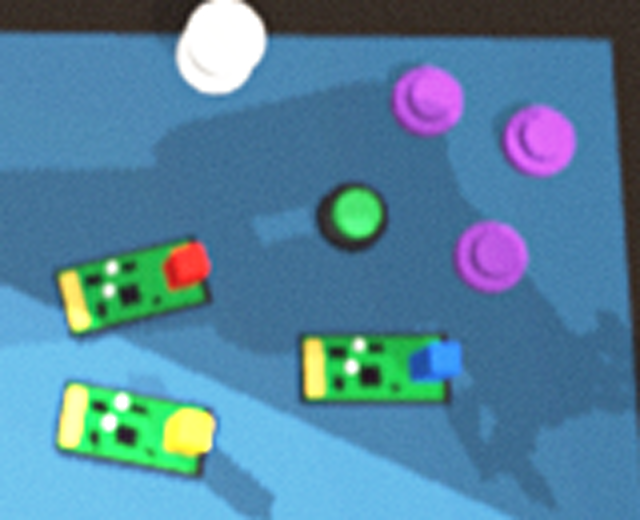

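Crop c confirms it: the single green button in a black housing at top (438.8,173) is start, and the other three are purple look-alikes. All three carriers are present, with their gold front edges towards the bed. The gate is shut, with the fin at crop a (400,275) and the thumb bar at (400,347).

```bash
cat > fit.py <<'E'
from h import *
from scipy.optimize import least_squares
def T(p,q):
    c,s=np.cos(p[2]),np.sin(p[2]);q=np.array(q,float);return np.array([p[0]+c*q[0]-s*q[1],p[1]+s*q[0]+c*q[1],q[2]])
def fit(obs,p0):
    f=lambda p:np.concatenate([proj(n,T(p,q))-np.array(uv) for n,q,uv in obs])
    r=least_squares(f,p0,loss="soft_l1");return r.x,np.round(f(r.x).reshape(-1,2),1).tolist()
E
python3 - <<'E'
from fit import *
m=lambda *a:np.array(a)/1000
A=lambda x,y:(205+x/5,140+y/5);B=lambda x,y:(275+x/6,145+y/6);D=lambda x,y:(350+x/4,120+y/4)
obs=[("top",m(-170,-110,15),A(598,92)),("top",m(-170,110,15),A(570,503)),("top",m(95,-110,50),A(98,45)),("top",m(95,110,50),A(52,458)),("top",m(20,-110,50),A(240,52)),("top",m(20,110,50),A(198,462)),
("side",m(-170,110,15),B(97,437)),("side",m(-170,-110,15),B(522,400)),("side",m(95,110,50),B(57,73)),("side",m(95,-110,50),B(435,43))]
p,r=fit(obs,[.53,.2,1.5]);print("bed",np.round(p,4),r)
for n,q in dict(grip=m(-74,27,80),fin=m(-74,7,90),thumb=m(-74,45,80),pr=m(0,0,10),py=m(0,-60,10),pb=m(0,60,10),hinge=m(-62,-105,60)).items(): print(n,np.round(T(p,q),3),proj("top",T(p,q)).round(1),proj("side",T(p,q)).round(1))
print("start",on("top",438.8,173,.022),on("side",381,294,.022),tri((381,294),(438.8,173)))
cs=dict(y=[(67,382),(57,450),(200,475),None],r=[(57,272),(75,335),(210,300),(195,240)],b=[(302,335),(302,402),(448,402),(448,335)])
mod=[m(50,-24,6),m(50,24,6),m(-50,24,6),m(-50,-24,6)]
for k,v in cs.items():
    q,r=fit([("top",a,D(*b)) for a,b in zip(mod,v) if b],[.5,-.2,1.5]);h=T(q,m(-32,0,51));print(k,np.round(q,4),r,"handle",h.round(3),proj("top",h).round(1),proj("side",h).round(1))
E
```

```text
bed [0.5365 0.2049 1.5114] [[0.1, 0.2], [0.1, -1.5], [0.5, -0.8], [0.3, -0.7], [0.3, -0.3], [0.4, 0.5], [-0.9, -1.3], [-0.3, -2.0], [-1.3, -0.2], [-1.3, -0.3]]
grip [0.505 0.133 0.08 ] [283.4 201.4] [313.2 177.8]
fin [0.525 0.131 0.09 ] [283.8 192.9] [319.6 174.7]
thumb [0.487 0.134 0.08 ] [282.8 208.5] [307.5 178.3]
pr [0.536 0.205 0.01 ] [259.1 194.2] [318.7 180.2]
py [0.596 0.201 0.01 ] [261.1 172.6] [336.4 178.7]
pb [0.477 0.208 0.01 ] [256.9 216.2] [300.9 181.8]
hinge [0.638 0.137 0.06 ] [283.7 152.9] [353.9 176.9]
start [ 0.59739357 -0.28026523  0.022     ] [ 0.59606883 -0.28982025  0.022     ] [ 0.5994329  -0.28309476  0.01243522]
y [ 0.4512 -0.1306  1.4094] [[-0.3, -0.4], [-0.4, 0.1], [0.9, 0.2]] handle [ 0.446 -0.162  0.051] [398.7 227.2] [312.  257.1]
r [ 0.5478 -0.1326  1.8268] [[-0.6, -0.4], [-0.4, 0.7], [1.3, 0.6], [0.1, -1.1]] handle [ 0.556 -0.164  0.051] [398.2 185.3] [352.9 251.3]
b [ 0.4931 -0.294   1.5694] [[-0.5, -0.6], [0.1, 0.2], [0.7, 0.6], [-0.2, -0.2]] handle [ 0.493 -0.326  0.051] [461.3 209.7] [344.5 306.1]
```

```bash
cat > mv.py <<'E'
from fit import *
import json
BED=[.5365,.2049,1.5114]
def cur():
    s=state();q=s["tool_rot"];return np.array(s["tool_pos"]),2*np.arctan2(q[2],q[1])
def wrap(a): return (a+np.pi)%(2*np.pi)-np.pi
def plan(way,hand=1,start=None):
    "way: list of (x,y,z,phi,n rows); prints rows in tool axes"
    p,f=start or cur();out=[];D=3
    for x,y,z,g,n in way:
        d=(np.array([x,y,z])-p)/n;df=wrap(g-f)/n
        for i in range(n):
            c,s=np.cos(f),np.sin(f);t=[c*d[0]+s*d[1],s*d[0]-c*d[1],-d[2]]
            out.append({"translation":[round(float(v)*10,D) for v in t],"twist":round(-df*10,D),"hand":hand});f+=df
        p=np.array([x,y,z]);f=g
    for i in range(0,len(out),8): print(json.dumps(out[i:i+8]))
    return p,f
def bw(x,y,z): return T(BED,[x/1000,y/1000,z/1000])
E
python3 - <<'E'
from mv import *
g=bw(-74,27,0)
plan([(g[0],g[1],.25,1.511,16),(g[0],g[1],.15,1.511,3)])
E
```

```text
[{"translation": [0.322, -0.336, 0.002], "twist": -0.679, "hand": 1}, {"translation": [0.344, -0.314, 0.002], "twist": -0.679, "hand": 1}, {"translation": [0.364, -0.29, 0.002], "twist": -0.679, "hand": 1}, {"translation": [0.383, -0.264, 0.002], "twist": -0.679, "hand": 1}, {"translation": [0.4, -0.238, 0.002], "twist": -0.679, "hand": 1}, {"translation": [0.416, -0.21, 0.002], "twist": -0.679, "hand": 1}, {"translation": [0.429, -0.181, 0.002], "twist": -0.679, "hand": 1}, {"translation": [0.44, -0.152, 0.002], "twist": -0.679, "hand": 1}]
[{"translation": [0.449, -0.121, 0.002], "twist": -0.679, "hand": 1}, {"translation": [0.457, -0.091, 0.002], "twist": -0.679, "hand": 1}, {"translation": [0.462, -0.059, 0.002], "twist": -0.679, "hand": 1}, {"translation": [0.465, -0.028, 0.002], "twist": -0.679, "hand": 1}, {"translation": [0.466, 0.004, 0.002], "twist": -0.679, "hand": 1}, {"translation": [0.464, 0.035, 0.002], "twist": -0.679, "hand": 1}, {"translation": [0.461, 0.067, 0.002], "twist": -0.679, "hand": 1}, {"translation": [0.455, 0.098, 0.002], "twist": -0.679, "hand": 1}]
[{"translation": [0.0, 0.0, 0.333], "twist": -0.0, "hand": 1}, {"translation": [0.0, 0.0, 0.333], "twist": -0.0, "hand": 1}, {"translation": [0.0, 0.0, 0.333], "twist": -0.0, "hand": 1}]
```

Emit:
{"fn": "apply_moves", "kwargs": {"targets": [{"translation":[0.32,-0.34,0],"twist":-0.68,"hand":1},{"translation":[0.34,-0.31,0],"twist":-0.68,"hand":1},{"translation":[0.36,-0.29,0],"twist":-0.68,"hand":1},{"translation":[0.38,-0.26,0],"twist":-0.68,"hand":1},{"translation":[0.4,-0.24,0],"twist":-0.68,"hand":1},{"translation":[0.42,-0.21,0],"twist":-0.68,"hand":1},{"translation":[0.43,-0.18,0],"twist":-0.68,"hand":1},{"translation":[0.44,-0.15,0],"twist":-0.68,"hand":1}]}}

```text
time: 2.8
tool_pos: [0.3808, -0.2174, 0.2535]
tool_rot: [0.0, 0.885, 0.466, 0.0]
contact_force: [0.6, -0.7, -0.4]
gripper_width: 1.003
grasp_force: 0.0
```

Emit:
{"fn": "apply_moves", "kwargs": {"targets": [{"translation":[0.45,-0.12,0],"twist":-0.68,"hand":1},{"translation":[0.46,-0.09,0],"twist":-0.68,"hand":1},{"translation":[0.46,-0.06,0],"twist":-0.68,"hand":1},{"translation":[0.46,-0.03,0],"twist":-0.68,"hand":1},{"translation":[0.47,0,0],"twist":-0.68,"hand":1},{"translation":[0.46,0.04,0],"twist":-0.68,"hand":1},{"translation":[0.46,0.07,0],"twist":-0.68,"hand":1},{"translation":[0.46,0.1,0],"twist":-0.68,"hand":1}]}}

```text
time: 3.6
tool_pos: [0.5053, 0.1342, 0.2536]
tool_rot: [0.0, 0.727, 0.687, 0.0]
contact_force: [1.3, 0.1, 0.6]
gripper_width: 0.997
grasp_force: 0.0
```

Run:
```python
from mv import *
print(cur())
g=bw(-74,27,0)
plan([(g[0],g[1],.083,1.511,6)])
im=grab_frame("side");cv2.imwrite("pics/s1.png",cv2.resize(im[80:240,220:420],None,fx=4,fy=3.7)[:,:,::-1])
```

```text
(array([0.50528737, 0.13424681, 0.25360734]), np.float64(1.5149666473291505))
[{"translation": [-0.003, -0.0, 0.284], "twist": 0.007, "hand": 1}, {"translation": [-0.003, -0.0, 0.284], "twist": 0.007, "hand": 1}, {"translation": [-0.003, -0.0, 0.284], "twist": 0.007, "hand": 1}, {"translation": [-0.003, -0.0, 0.284], "twist": 0.007, "hand": 1}, {"translation": [-0.003, -0.0, 0.284], "twist": 0.007, "hand": 1}, {"translation": [-0.003, -0.0, 0.284], "twist": 0.007, "hand": 1}]
```

Emit:
{"fn": "apply_moves", "kwargs": {"targets": [{"translation":[0,0,0.29],"twist":0,"hand":1},{"translation":[0,0,0.29],"twist":0,"hand":1},{"translation":[0,0,0.29],"twist":0,"hand":1},{"translation":[0,0,0.29],"twist":0,"hand":1},{"translation":[0,0,0.27],"twist":0,"hand":1},{"translation":[0,0,0.27],"twist":0,"hand":1}]}}

```text
time: 4.25
tool_pos: [0.5049, 0.1322, 0.0824]
tool_rot: [0.0, 0.728, 0.686, 0.0]
contact_force: [0.2, -0.7, -0.2]
gripper_width: 1.004
grasp_force: 0.0
```

Emit:
{"fn": "apply_moves", "kwargs": {"targets": [{"translation":[0,0,0],"twist":0,"hand":0.3},{"translation":[0,0,0],"twist":0,"hand":0.3},{"translation":[0,0,0],"twist":0,"hand":0.3},{"translation":[0,0,0],"twist":0,"hand":0.3},{"translation":[0,0,0],"twist":0,"hand":0.3},{"translation":[0,0,0],"twist":0,"hand":0.3}]}}

```text
time: 4.85
tool_pos: [0.5122, 0.132, 0.0869]
tool_rot: [0.007, 0.728, 0.686, 0.007]
contact_force: [23.7, -0.7, -14.3]
gripper_width: 0.357
grasp_force: 58.5
```

Run:
```python
from mv import *
p,f=cur();print(p,f,state()["contact_force"],state()["gripper_width"])
# arc about hinge: rotate current position
H=bw(-62,-105,0);v=p[:2]-H[:2];print(v, np.hypot(*v))
way=[]
N=24
for i in range(1,N+1):
    a=1.65*i/N;R=np.array([[np.cos(a),-np.sin(a)],[np.sin(a),np.cos(a)]]);w=H[:2]+R@v;way.append((w[0],w[1],p[2],f+a,1))
plan(way,0.3)
im=grab_frame("side");cv2.imwrite("pics/s2.png",cv2.resize(im[100:230,240:400],None,fx=4,fy=4)[:,:,::-1])
```

```text
[0.51218227 0.13198724 0.08693238] 1.5112691424071398 [ 23.73436492  -0.70848257 -14.2975745 ] 0.35698129152492986
[-0.12545216 -0.00478915] 0.12554353779085003
[{"translation": [-0.086, 0.011, -0.0], "twist": -0.688, "hand": 0.3}, {"translation": [-0.086, 0.011, -0.0], "twist": -0.687, "hand": 0.3}, {"translation": [-0.086, 0.011, -0.0], "twist": -0.688, "hand": 0.3}, {"translation": [-0.086, 0.011, -0.0], "twist": -0.687, "hand": 0.3}, {"translation": [-0.086, 0.011, -0.0], "twist": -0.688, "hand": 0.3}, {"translation": [-0.086, 0.011, -0.0], "twist": -0.687, "hand": 0.3}, {"translation": [-0.086, 0.011, -0.0], "twist": -0.688, "hand": 0.3}, {"translation": [-0.086, 0.011, -0.0], "twist": -0.687, "hand": 0.3}]
[{"translation": [-0.086, 0.011, -0.0], "twist": -0.688, "hand": 0.3}, {"translation": [-0.086, 0.011, -0.0], "twist": -0.688, "hand": 0.3}, {"translation": [-0.086, 0.011, -0.0], "twist": -0.688, "hand": 0.3}, {"translation": [-0.086, 0.011, -0.0], "twist": -0.687, "hand": 0.3}, {"translation": [-0.086, 0.011, -0.0], "twist": -0.688, "hand": 0.3}, {"translation": [-0.086, 0.011, -0.0], "twist": -0.688, "hand": 0.3}, {"translation": [-0.086, 0.011, -0.0], "twist": -0.688, "hand": 0.3}, {"translation": [-0.086, 0.011, -0.0], "twist": -0.687, "hand": 0.3}]
[{"translation": [-0.086, 0.011, -0.0], "twist": -0.688, "hand": 0.3}, {"translation": [-0.086, 0.011, -0.0], "twist": -0.687, "hand": 0.3}, {"translation": [-0.086, 0.011, -0.0], "twist": -0.688, "hand": 0.3}, {"translation": [-0.086, 0.011, -0.0], "twist": -0.688, "hand": 0.3}, {"translation": [-0.086, 0.011, -0.0], "twist": -0.687, "hand": 0.3}, {"translation": [-0.086, 0.011, -0.0], "twist": -0.688, "hand": 0.3}, {"translation": [-0.086, 0.011, -0.0], "twist": -0.687, "hand": 0.3}, {"translation": [-0.086, 0.011, -0.0], "twist": -0.687, "hand": 0.3}]
```

View pics/s2.png

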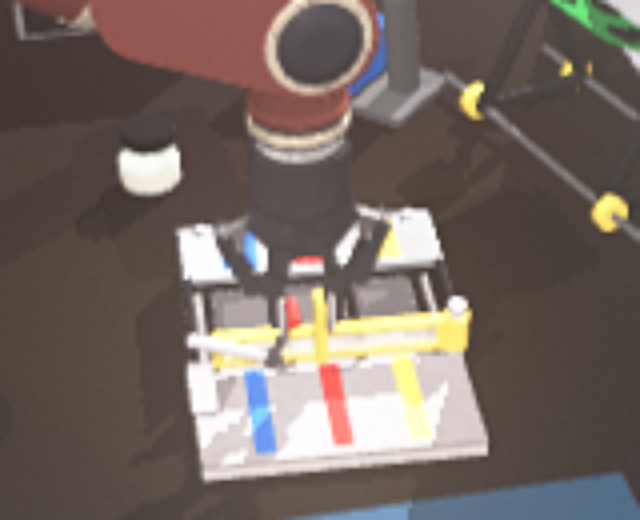

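The picture shows both fingers pinching fin and thumb bar at about (310,310), with the latch bar lifted. I'll relieve the side load, then swing the gate open.

Emit:
{"fn": "apply_moves", "kwargs": {"targets": [{"translation":[0,0.07,-0.04],"twist":0,"hand":0.3},{"translation":[-0.086,0.011,0],"twist":-0.688,"hand":0.3},{"translation":[-0.086,0.011,0],"twist":-0.688,"hand":0.3},{"translation":[-0.086,0.011,0],"twist":-0.688,"hand":0.3}]}}

```text
time: 5.3
tool_pos: [0.5168, 0.1062, 0.0874]
tool_rot: [0.001, 0.652, 0.758, 0.002]
contact_force: [13.9, 4.3, -15.7]
gripper_width: 0.351
grasp_force: 65.2
```

Emit:
{"fn": "apply_moves", "kwargs": {"targets": [{"translation":[-0.086,0.011,0],"twist":-0.688,"hand":0.3},{"translation":[-0.086,0.011,0],"twist":-0.688,"hand":0.3},{"translation":[-0.086,0.011,0],"twist":-0.688,"hand":0.3},{"translation":[-0.086,0.011,0],"twist":-0.688,"hand":0.3},{"translation":[-0.086,0.011,0],"twist":-0.688,"hand":0.3},{"translation":[-0.086,0.011,0],"twist":-0.688,"hand":0.3},{"translation":[-0.086,0.011,0],"twist":-0.688,"hand":0.3}]}}

```text
time: 6.0
tool_pos: [0.5453, 0.0546, 0.0873]
tool_rot: [0.002, 0.453, 0.892, 0.003]
contact_force: [16.1, 12.4, -15.9]
gripper_width: 0.354
grasp_force: 67.3
```

Emit:
{"fn": "apply_moves", "kwargs": {"targets": [{"translation":[-0.086,0.051,-0.03],"twist":-0.688,"hand":0.3},{"translation":[-0.086,0.011,0],"twist":-0.688,"hand":0.3},{"translation":[-0.086,0.011,0],"twist":-0.688,"hand":0.3},{"translation":[-0.086,0.011,0],"twist":-0.688,"hand":0.3},{"translation":[-0.086,0.011,0],"twist":-0.688,"hand":0.3},{"translation":[-0.086,0.011,0],"twist":-0.688,"hand":0.3},{"translation":[-0.086,0.011,0],"twist":-0.688,"hand":0.3}]}}

```text
time: 6.7
tool_pos: [0.5946, 0.022, 0.0875]
tool_rot: [-0.002, 0.227, 0.974, 0.001]
contact_force: [5.7, 8.1, -17.3]
gripper_width: 0.349
grasp_force: 67.1
```

Emit:
{"fn": "apply_moves", "kwargs": {"targets": [{"translation":[-0.086,0.011,0],"twist":-0.688,"hand":0.3},{"translation":[-0.086,0.011,0],"twist":-0.688,"hand":0.3},{"translation":[-0.086,0.011,0],"twist":-0.688,"hand":0.3},{"translation":[-0.086,0.011,0],"twist":-0.688,"hand":0.3},{"translation":[-0.086,0.011,0],"twist":-0.688,"hand":0.3},{"translation":[-0.086,0.011,0],"twist":-0.688,"hand":0.3},{"translation":[-0.086,0.011,0],"twist":-0.688,"hand":0.3}]}}

```text
time: 7.4
tool_pos: [0.6538, 0.0156, 0.0874]
tool_rot: [-0.002, -0.012, 1.0, 0.002]
contact_force: [0.7, 10.9, -12.9]
gripper_width: 0.349
grasp_force: 68.0
```

Run:
```python
from mv import *
p,f=cur();H=bw(-62,-105,0);v=p[:2]-H[:2];print(p,f-1.511,np.hypot(*v),"gate", wrap(np.arctan2(v[1],v[0])-1.5114-np.pi/2-.095),state()["contact_force"])
```

```text
[0.65384119 0.01564544 0.08741342] 1.6550493550074628 0.12221033428408501 gate 1.6681980930900009 [  0.69288357  10.8783148  -12.92091191]
```

Emit:
{"fn": "apply_moves", "kwargs": {"targets": [{"translation":[0,0,0],"twist":0,"hand":1},{"translation":[0,0,0],"twist":0,"hand":1},{"translation":[0,0,0],"twist":0,"hand":1},{"translation":[0,0,0],"twist":0,"hand":1},{"translation":[0,0,-0.3],"twist":0,"hand":1},{"translation":[0,0,-0.5],"twist":0,"hand":1},{"translation":[0,0,-0.5],"twist":0,"hand":1},{"translation":[0,0,-0.4],"twist":0,"hand":1}]}}

```text
time: 8.2
tool_pos: [0.656, 0.0129, 0.2649]
tool_rot: [0.002, -0.01, 1.0, -0.0]
contact_force: [0.6, 0.2, 0.2]
gripper_width: 0.999
grasp_force: 0.0
```

```bash
cat > look.py <<'E'
from mv import *
# handle-top estimate + yaw from top view: fit plate model to board+handle via networks masks
def look(tag):
    ims={n:grab_frame(n) for n in("top","side")}
    for n in ims: cv2.imwrite(f"pics/{tag}_{n}.png",ims[n][:,:,::-1])
    out={}
    for k,r in(("yellow",0),("red",1),("blue",2)):
        m=regions_of("top","carrier_"+k)
        L=[(x["score"],x["pixels"]) for x in m]
        s=[(round(x["score"],2),x["point"].round(3).tolist() if hasattr(x["point"],"round") else np.round(x["point"],3).tolist()) for x in recognise("top","carrier_"+k)[:3]]
        print(k,s,[(round(a,2),np.argwhere(b).mean(0)[::-1].round(1).tolist(),int(b.sum())) for a,b in L[:3]])
    for n in ims:
        for col in("red","yellow","blue","green"):
            for c,st,_ in blobs(ims[n],col):
                if (n=="top" and 345<c[0]<510 and 130<c[1]<270 and st[4]<1000) or (n=="side" and 270<c[0]<440 and 225<c[1]<350 and st[4]<1000): print(n,col,c,st)
    return ims
E
python3 - <<'E'
from look import *
ims=look("k1")
c=ims["top"][120:260,205:515][:,:,::-1];cv2.imwrite("pics/k1c.png",cv2.resize(c,None,fx=2.58,fy=2.58,interpolation=2)[:600,:800])
E
```

```text
yellow [(0.78, [0.445, -0.122, 0.009]), (0.61, [0.42, 0.454, 0.059])] [(0.89, [383.0, 227.2], 664)]
red [(0.89, [0.546, -0.132, 0.011])] [(0.81, [383.2, 191.4], 678)]
blue [(0.7, [0.49, -0.293, 0.006])] [(0.93, [444.0, 212.4], 710)]
top red [396.5, 186.1] [392, 180, 10, 12, 79]
top yellow [367.5, 192.3] [365, 188, 7, 10, 32]
top yellow [428.1, 211.6] [426, 205, 5, 14, 54]
top yellow [396.5, 227.9] [391, 223, 12, 11, 106]
top green [438.9, 172.9] [433, 167, 13, 13, 133]
top green [382.9, 191.7] [368, 180, 33, 24, 338]
top green [443.8, 212.1] [428, 204, 33, 17, 339]
top green [382.7, 227.4] [364, 216, 38, 22, 357]
side red [353.2, 256.0] [349, 248, 10, 17, 141]
side blue [345.2, 311.3] [340, 303, 11, 18, 160]
side green [306.0, 262.8] [305, 254, 3, 18, 44]
side green [318.1, 264.9] [317, 256, 3, 16, 38]
side green [336.7, 307.7] [331, 294, 12, 29, 123]
side green [342.9, 300.7] [341, 299, 5, 4, 13]
side green [351.5, 316.3] [350, 310, 5, 11, 28]
```

View pics/k1c.png

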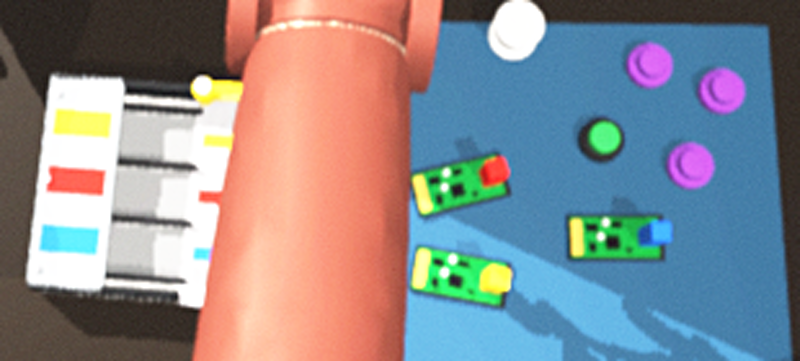

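Gate is open (hinge end at (205,88), panel hidden under the arm), and the carriers stand where they were first measured. Next is yellow.

Run:
```python
from mv import *
h=T([.4512,-.1306,1.4094],[-.032,0,0])
s=plan([(h[0],h[1],.2,1.409,18)],0.7)
plan([(h[0],h[1],.045,1.409,6)],0.7,s)
```

```text
[{"translation": [0.118, -0.095, 0.032], "twist": 0.974, "hand": 0.7}, {"translation": [0.108, -0.106, 0.032], "twist": 0.974, "hand": 0.7}, {"translation": [0.097, -0.116, 0.032], "twist": 0.974, "hand": 0.7}, {"translation": [0.085, -0.125, 0.032], "twist": 0.974, "hand": 0.7}, {"translation": [0.073, -0.133, 0.032], "twist": 0.974, "hand": 0.7}, {"translation": [0.06, -0.139, 0.032], "twist": 0.974, "hand": 0.7}, {"translation": [0.046, -0.144, 0.032], "twist": 0.974, "hand": 0.7}, {"translation": [0.032, -0.148, 0.032], "twist": 0.974, "hand": 0.7}]
[{"translation": [0.017, -0.15, 0.032], "twist": 0.974, "hand": 0.7}, {"translation": [0.002, -0.151, 0.032], "twist": 0.974, "hand": 0.7}, {"translation": [-0.012, -0.151, 0.032], "twist": 0.974, "hand": 0.7}, {"translation": [-0.027, -0.149, 0.032], "twist": 0.974, "hand": 0.7}, {"translation": [-0.041, -0.146, 0.032], "twist": 0.974, "hand": 0.7}, {"translation": [-0.055, -0.141, 0.032], "twist": 0.974, "hand": 0.7}, {"translation": [-0.069, -0.135, 0.032], "twist": 0.974, "hand": 0.7}, {"translation": [-0.082, -0.127, 0.032], "twist": 0.974, "hand": 0.7}]
[{"translation": [-0.094, -0.119, 0.032], "twist": 0.974, "hand": 0.7}, {"translation": [-0.105, -0.109, 0.032], "twist": 0.974, "hand": 0.7}]
[{"translation": [0.0, 0.0, 0.258], "twist": -0.0, "hand": 0.7}, {"translation": [0.0, 0.0, 0.258], "twist": -0.0, "hand": 0.7}, {"translation": [0.0, 0.0, 0.258], "twist": -0.0, "hand": 0.7}, {"translation": [0.0, 0.0, 0.258], "twist": -0.0, "hand": 0.7}, {"translation": [0.0, 0.0, 0.258], "twist": -0.0, "hand": 0.7}, {"translation": [0.0, 0.0, 0.258], "twist": -0.0, "hand": 0.7}]
```

Emit:
{"fn": "apply_moves", "kwargs": {"targets": [{"translation":[0.118,-0.095,0.032],"twist":0.974,"hand":0.7},{"translation":[0.108,-0.106,0.032],"twist":0.974,"hand":0.7},{"translation":[0.097,-0.116,0.032],"twist":0.974,"hand":0.7},{"translation":[0.085,-0.125,0.032],"twist":0.974,"hand":0.7},{"translation":[0.073,-0.133,0.032],"twist":0.974,"hand":0.7},{"translation":[0.06,-0.139,0.032],"twist":0.974,"hand":0.7},{"translation":[0.046,-0.144,0.032],"twist":0.974,"hand":0.7},{"translation":[0.032,-0.148,0.032],"twist":0.974,"hand":0.7}]}}

```text
time: 9.4
tool_pos: [0.5616, -0.065, 0.2326]
tool_rot: [-0.002, 0.372, 0.928, -0.0]
contact_force: [-0.6, 0.4, 0.2]
gripper_width: 0.703
grasp_force: 0.0
```

Emit:
{"fn": "apply_moves", "kwargs": {"targets": [{"translation":[0.017,-0.15,0.032],"twist":0.974,"hand":0.7},{"translation":[0.002,-0.151,0.032],"twist":0.974,"hand":0.7},{"translation":[-0.012,-0.151,0.032],"twist":0.974,"hand":0.7},{"translation":[-0.027,-0.149,0.032],"twist":0.974,"hand":0.7},{"translation":[-0.041,-0.146,0.032],"twist":0.974,"hand":0.7},{"translation":[-0.055,-0.141,0.032],"twist":0.974,"hand":0.7},{"translation":[-0.069,-0.135,0.032],"twist":0.974,"hand":0.7},{"translation":[-0.082,-0.127,0.032],"twist":0.974,"hand":0.7}]}}

```text
time: 10.2
tool_pos: [0.469, -0.1428, 0.2072]
tool_rot: [-0.001, 0.697, 0.718, -0.001]
contact_force: [0.5, 0.2, -0.3]
gripper_width: 0.702
grasp_force: 0.0
```

Emit:
{"fn": "apply_moves", "kwargs": {"targets": [{"translation":[-0.094,-0.119,0.032],"twist":0.974,"hand":0.7},{"translation":[-0.105,-0.109,0.032],"twist":0.974,"hand":0.7},{"translation":[0,0,0.26],"twist":0,"hand":0.7},{"translation":[0,0,0.26],"twist":0,"hand":0.7},{"translation":[0,0,0.26],"twist":0,"hand":0.7},{"translation":[0,0,0.26],"twist":0,"hand":0.7}]}}

```text
time: 10.8
tool_pos: [0.4461, -0.1619, 0.0963]
tool_rot: [-0.001, 0.762, 0.648, -0.0]
contact_force: [0.8, 1.3, 0.2]
gripper_width: 0.701
grasp_force: 0.0
```

Run:
```python
from mv import *
print(cur())
h=T([.4512,-.1306,1.4094],[-.032,0,0]);plan([(h[0],h[1],.045,1.409,2)],0.7)
ims=[cv2.resize(grab_frame(n)[y:y+100,x:x+100],None,fx=4,fy=4) for n,x,y in(("top",350,170),("side",270,200))]
cv2.imwrite("pics/y1.png",np.hstack(ims)[:,:,::-1])
```

```text
(array([ 0.44607957, -0.16189451,  0.09628103]), np.float64(1.4095101986388894))
[{"translation": [-0.001, 0.0, 0.256], "twist": 0.003, "hand": 0.7}, {"translation": [-0.001, 0.0, 0.256], "twist": 0.003, "hand": 0.7}]
```

View pics/y1.png

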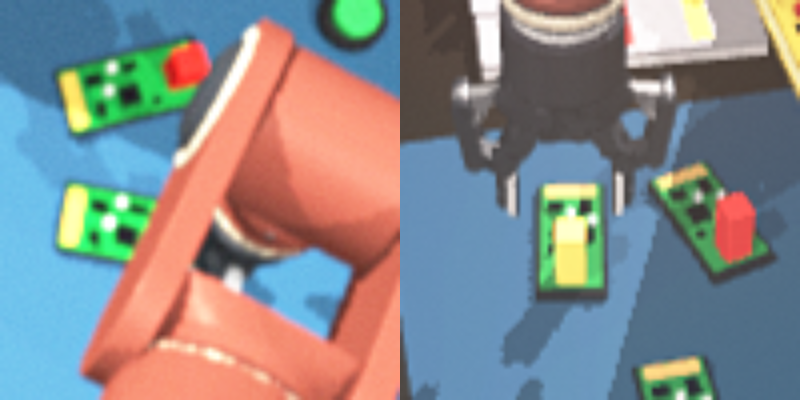

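The side half of the crop shows the fingers either side of the yellow handle, centred to about 1 mm. I'll descend and grip.

Emit:
{"fn": "apply_moves", "kwargs": {"targets": [{"translation":[0,0,0.26],"twist":0,"hand":0.7},{"translation":[0,0,0.25],"twist":0,"hand":0.7},{"translation":[0,0,0],"twist":0,"hand":0.7},{"translation":[0,0,0],"twist":0,"hand":0},{"translation":[0,0,0],"twist":0,"hand":0},{"translation":[0,0,0],"twist":0,"hand":0},{"translation":[0,0,0],"twist":0,"hand":0},{"translation":[0,0,0],"twist":0,"hand":0}]}}

```text
time: 11.7
tool_pos: [0.4486, -0.1632, 0.0498]
tool_rot: [0.002, 0.762, 0.648, 0.001]
contact_force: [-0.6, -0.3, 6.1]
gripper_width: 0.223
grasp_force: 59.7
```

Emit:
{"fn": "apply_moves", "kwargs": {"targets": [{"translation":[0,0,-0.25],"twist":0,"hand":0},{"translation":[0,0,-0.25],"twist":0,"hand":0},{"translation":[0,0,-0.25],"twist":0,"hand":0}]}}

```text
time: 12.0
tool_pos: [0.4467, -0.1621, 0.1233]
tool_rot: [-0.0, 0.762, 0.648, -0.0]
contact_force: [0.6, -0.5, -1.7]
gripper_width: 0.221
grasp_force: 59.1
```

Run:
```python
from mv import *
print(cur())
a=bw(-155,-60,120);b=bw(-155,-60,61)
s=plan([(*a,1.511,6),(*b,1.511,2)],0)
im=grab_frame("side");print([(c,s) for c,s,_ in blobs(im,"yellow") if 270<c[0]<440 and c[1]>200])
cv2.imwrite("pics/y2.png",im[:,:,::-1])
```

```text
(array([ 0.44667244, -0.16210368,  0.12325235]), np.float64(1.4097854478691088))
[{"translation": [0.381, 0.175, 0.005], "twist": -0.169, "hand": 0}, {"translation": [0.378, 0.182, 0.005], "twist": -0.169, "hand": 0}, {"translation": [0.375, 0.188, 0.005], "twist": -0.169, "hand": 0}, {"translation": [0.372, 0.194, 0.005], "twist": -0.169, "hand": 0}, {"translation": [0.368, 0.201, 0.005], "twist": -0.169, "hand": 0}, {"translation": [0.365, 0.207, 0.005], "twist": -0.169, "hand": 0}, {"translation": [0.0, 0.0, 0.295], "twist": -0.0, "hand": 0}, {"translation": [0.0, 0.0, 0.295], "twist": -0.0, "hand": 0}]
[([367.1, 202.7], [357, 186, 18, 41, 199]), ([312.6, 246.4], [309, 241, 8, 11, 55])]
```

Emit:
{"fn": "apply_moves", "kwargs": {"targets": [{"translation":[0.38,0.175,0],"twist":-0.17,"hand":0},{"translation":[0.38,0.18,0],"twist":-0.17,"hand":0},{"translation":[0.375,0.19,0],"twist":-0.17,"hand":0},{"translation":[0.37,0.195,0],"twist":-0.17,"hand":0},{"translation":[0.37,0.2,0],"twist":-0.17,"hand":0},{"translation":[0.365,0.207,0],"twist":-0.17,"hand":0},{"translation":[0,0,0.28],"twist":0,"hand":0},{"translation":[0,0,0.27],"twist":0,"hand":0}]}}

```text
time: 12.85
tool_pos: [0.5887, 0.0479, 0.0672]
tool_rot: [0.001, 0.727, 0.687, 0.001]
contact_force: [-0.3, 0.5, -1.7]
gripper_width: 0.22
grasp_force: 59.3
```

Emit:
{"fn": "apply_moves", "kwargs": {"targets": [{"translation":[0,0,0.02],"twist":0,"hand":0},{"translation":[0,0,0.0],"twist":0,"hand":0}]}}

```text
time: 13.05
tool_pos: [0.5867, 0.0467, 0.0644]
tool_rot: [-0.001, 0.728, 0.686, -0.001]
contact_force: [0.1, -0.4, -1.1]
gripper_width: 0.216
grasp_force: 61.5
```

Run:
```python
from mv import *
print(cur(),bw(-155,-60,60),state()["contact_force"],state()["gripper_width"])
ims=[cv2.resize(grab_frame(n)[y:y+100,x:x+130],None,fx=4,fy=4) for n,x,y in(("top",230,130),("side",280,130))]
cv2.imwrite("pics/y3.png",cv2.resize(np.hstack(ims),(800,308))[:,:,::-1])
```

```text
(array([0.58673305, 0.04666425, 0.06441839]), np.float64(1.5119178295179412)) [0.58719318 0.04661165 0.06      ] [ 0.0768697  -0.37608494 -1.13618267] 0.21581738501059827
```

View pics/y3.png

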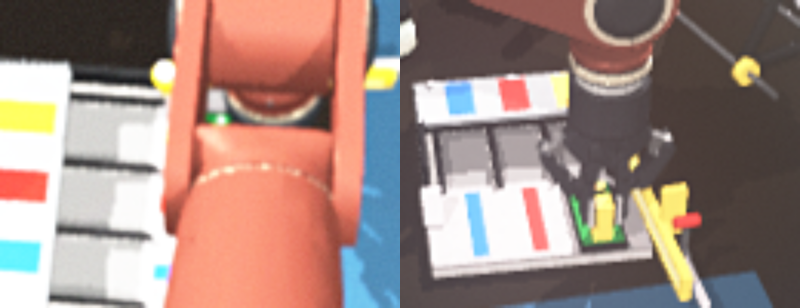

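The yellow carrier lies along the yellow lane (side half, about (600,225)), clear of the open gate. I'll slide it in and watch the force.

Emit:
{"fn": "apply_moves", "kwargs": {"targets": [{"translation":[0,0,0.02],"twist":0,"hand":0},{"translation":[0.2,0,0],"twist":0,"hand":0},{"translation":[0.2,0,0],"twist":0,"hand":0},{"translation":[0.2,0,0],"twist":0,"hand":0},{"translation":[0.2,0,0],"twist":0,"hand":0}]}}

```text
time: 13.65
tool_pos: [0.5922, 0.1269, 0.0639]
tool_rot: [0.0, 0.728, 0.686, 0.0]
contact_force: [-0.1, 1.3, -1.0]
gripper_width: 0.221
grasp_force: 61.5
```

Emit:
{"fn": "apply_moves", "kwargs": {"targets": [{"translation":[0.15,0,0],"twist":0,"hand":0},{"translation":[0.15,0,0],"twist":0,"hand":0},{"translation":[0.1,0,0],"twist":0,"hand":0},{"translation":[0,0,0],"twist":0,"hand":0}]}}

```text
time: 14.05
tool_pos: [0.5947, 0.1674, 0.0638]
tool_rot: [0.0, 0.727, 0.686, 0.0]
contact_force: [-0.5, -0.5, -1.5]
gripper_width: 0.222
grasp_force: 61.5
```

```bash
cat > bs.py <<'E'
from mv import *
p,f=cur();c,s=np.cos(BED[2]),np.sin(BED[2]);d=p[:2]-np.array(BED[:2]);F=state()["contact_force"]
print("bed xy mm",1000*(c*d[0]+s*d[1]),1000*(-s*d[0]+c*d[1]),"z",p[2],"yaw",f-BED[2],"F bed",c*F[0]+s*F[1],-s*F[0]+c*F[1],F[2],"w",state()["gripper_width"])
E
python3 bs.py
```

```text
bed xy mm -34.01933395292514 -60.31168511501467 z 0.06375444818465925 yaw 0.001771128256450094 F bed -0.5647109202662631 0.4191150732144246 -1.5060140831377857 w 0.2216066260425552
```

Emit:
{"fn": "apply_moves", "kwargs": {"targets": [{"translation":[0.02,0,0],"twist":0,"hand":0},{"translation":[0,0,0.03],"twist":0,"hand":0},{"translation":[0,0,0.03],"twist":0,"hand":0},{"translation":[0,0,0],"twist":0,"hand":0}]}}

```text
time: 14.45
tool_pos: [0.5952, 0.1679, 0.0587]
tool_rot: [0.0, 0.728, 0.686, 0.0]
contact_force: [-1.5, 1.0, 6.9]
gripper_width: 0.213
grasp_force: 61.4
```

```bash
python3 bs.py
```

```text
bed xy mm -33.4065712320641 -60.787006618519584 z 0.05869447641081617 yaw -0.00029425000497873555 F bed 0.9288460427445406 1.5384224636136627 6.859427451730301 w 0.21274006794697506
```

Emit:
{"fn": "apply_moves", "kwargs": {"targets": [{"translation":[0,0,0],"twist":0,"hand":0.45},{"translation":[0,0,0],"twist":0,"hand":0.45},{"translation":[0,0,0],"twist":0,"hand":0.45},{"translation":[0,0,-0.3],"twist":0,"hand":0.45},{"translation":[0,0,-0.4],"twist":0,"hand":0.45},{"translation":[-0.5,0,-0.4],"twist":0,"hand":0.45},{"translation":[-0.5,0,0],"twist":0,"hand":0.45},{"translation":[-0.5,0,0],"twist":0,"hand":0.45}]}}

```text
time: 15.25
tool_pos: [0.5874, 0.0284, 0.1611]
tool_rot: [0.002, 0.727, 0.687, 0.001]
contact_force: [0.9, -0.1, -0.2]
gripper_width: 0.453
grasp_force: 0.0
```

```bash
cat > chk.py <<'E'
import sys
from mv import *
tag=sys.argv[1]
ims={n:grab_frame(n) for n in("top","side")}
for n in ims: cv2.imwrite(f"pics/{tag}_{n}.png",ims[n][:,:,::-1])
a=cv2.resize(ims["top"][140:250,205:335],(400,338),interpolation=2);b=cv2.resize(ims["side"][145:235,275:385],(400,338),interpolation=2)
cv2.imwrite(f"pics/{tag}.png",np.hstack([a,b])[:,:,::-1])
for k,y in(("yellow",-60),("red",0),("blue",60)):
    for z,w in((61,"pocket"),(66,"apron")): print(k,w,[proj(n,bw(-32,y,z)).round(1).tolist() for n in("top","side")])
    for n in ims: print(n,[(c,s) for c,s,_ in blobs(ims[n],k,8) if (n=="top" and 200<c[0]<335 and 140<c[1]<250)or(n=="side" and 275<c[0]<385 and 145<c[1]<235)])
E
python3 chk.py p1
python3 - <<'E'
from look import *
look("k2")
E
```

```text
yellow pocket [[270.7, 168.7], [338.4, 172.2]]
yellow apron [[270.5, 168.2], [338.4, 171.0]]
top [([285.5, 155.3], [279, 149, 12, 11, 52]), ([307.1, 153.6], [304, 152, 8, 4, 29]), ([236.5, 167.4], [226, 163, 22, 10, 178]), ([271.0, 169.5], [266, 163, 11, 14, 115]), ([286.0, 174.0], [285, 173, 3, 3, 9])]
side [([352.0, 183.7], [351, 181, 3, 6, 13]), ([358.8, 190.3], [357, 186, 6, 9, 18]), ([368.2, 196.2], [364, 192, 9, 10, 61]), ([371.8, 223.3], [369, 220, 6, 7, 22])]
red pocket [[268.7, 191.3], [320.0, 173.8]]
red apron [[268.4, 190.9], [320.0, 172.6]]
top [([291.0, 142.1], [290, 134, 3, 17, 21]), ([329.2, 166.9], [319, 166, 20, 3, 24]), ([234.1, 189.6], [224, 185, 21, 10, 184]), ([330.6, 232.1], [329, 229, 4, 8, 12])]
side [([316.3, 158.7], [312, 156, 9, 7, 46]), ([373.3, 201.3], [369, 199, 9, 5, 36])]
blue pocket [[266.5, 214.3], [301.5, 175.4]]
blue apron [[266.3, 214.0], [301.4, 174.2]]
top []
side [([297.7, 161.0], [295, 158, 8, 9, 21])]
yellow [(0.72, [0.588, 0.192, 0.016])] [(0.86, [265.2, 172.5], 499), (0.41, [404.7, 131.3], 337)]
red [(0.82, [0.545, -0.13, 0.009]), (0.4, [0.598, -0.28, 0.024])] [(0.93, [383.1, 191.5], 620)]
blue [(0.72, [0.487, -0.291, 0.006])] []
top red [396.5, 186.1] [392, 180, 10, 12, 79]
top yellow [348.0, 153.8] [345, 152, 7, 4, 21]
top yellow [367.6, 191.9] [365, 188, 7, 10, 21]
top yellow [428.0, 211.5] [426, 205, 5, 14, 46]
top green [438.9, 172.9] [433, 167, 13, 13, 134]
top green [383.0, 191.7] [369, 180, 32, 24, 339]
top green [443.8, 212.0] [430, 204, 31, 17, 337]
side red [353.2, 256.0] [349, 248, 10, 17, 141]
side blue [345.1, 311.2] [340, 303, 11, 18, 161]
side green [347.1, 262.0] [343, 256, 9, 11, 31]
side green [336.7, 307.3] [331, 294, 12, 29, 130]
side green [342.9, 300.7] [341, 299, 5, 4, 13]
side green [351.5, 316.3] [350, 310, 5, 11, 28]
```

View pics/p1.png

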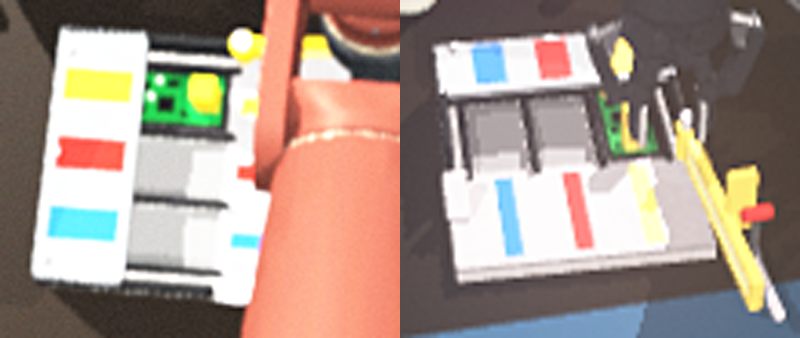

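Yellow sits in its lane with its rear edge flush at the apron step (crop (228,100)); I'll verify it again later with a clear view. Red and blue have not moved. Next is red.

Run:
```python
from mv import *
h=T([.5478,-.1326,1.8268],[-.032,0,0])
s=plan([(h[0],h[1],.16,1.827,5),(h[0],h[1],.052,1.827,3)],0.7)
s=plan([(h[0],h[1],.13,1.827,2)],0,s)
a=bw(-155,0,130);b=bw(-155,0,70)
s=plan([(*a,1.511,6),(*b,1.511,2)],0,s)
```

```text
[{"translation": [-0.392, -0.039, -0.003], "twist": -0.627, "hand": 0.7}, {"translation": [-0.388, -0.063, -0.003], "twist": -0.627, "hand": 0.7}, {"translation": [-0.384, -0.088, -0.003], "twist": -0.627, "hand": 0.7}, {"translation": [-0.377, -0.111, -0.003], "twist": -0.627, "hand": 0.7}, {"translation": [-0.37, -0.135, -0.003], "twist": -0.627, "hand": 0.7}, {"translation": [0.0, 0.0, 0.36], "twist": -0.0, "hand": 0.7}, {"translation": [0.0, 0.0, 0.36], "twist": -0.0, "hand": 0.7}, {"translation": [0.0, 0.0, 0.36], "twist": -0.0, "hand": 0.7}]
[{"translation": [0.0, 0.0, -0.39], "twist": -0.0, "hand": 0}, {"translation": [0.0, 0.0, -0.39], "twist": -0.0, "hand": 0}]
[{"translation": [0.357, 0.044, -0.0], "twist": 0.527, "hand": 0}, {"translation": [0.359, 0.025, -0.0], "twist": 0.527, "hand": 0}, {"translation": [0.359, 0.006, -0.0], "twist": 0.527, "hand": 0}, {"translation": [0.359, -0.013, -0.0], "twist": 0.527, "hand": 0}, {"translation": [0.358, -0.031, -0.0], "twist": 0.527, "hand": 0}, {"translation": [0.356, -0.05, -0.0], "twist": 0.527, "hand": 0}, {"translation": [0.0, 0.0, 0.3], "twist": -0.0, "hand": 0}, {"translation": [0.0, 0.0, 0.3], "twist": -0.0, "hand": 0}]
```

Emit:
{"fn": "apply_moves", "kwargs": {"targets": [{"translation":[-0.392,-0.039,0],"twist":-0.627,"hand":0.7},{"translation":[-0.388,-0.063,0],"twist":-0.627,"hand":0.7},{"translation":[-0.384,-0.088,0],"twist":-0.627,"hand":0.7},{"translation":[-0.377,-0.111,0],"twist":-0.627,"hand":0.7},{"translation":[-0.37,-0.135,0],"twist":-0.627,"hand":0.7},{"translation":[0,0,0.36],"twist":0,"hand":0.7},{"translation":[0,0,0],"twist":0,"hand":0.7}]}}

```text
time: 16.45
tool_pos: [0.5527, -0.1639, 0.1183]
tool_rot: [-0.004, 0.612, 0.791, -0.001]
contact_force: [-0.9, 1.1, -1.4]
gripper_width: 0.698
grasp_force: 0.0
```

Run:
```python
from mv import *
h=T([.5478,-.1326,1.8268],[-.032,0,0]);print(h,cur())
im=grab_frame("side");print([(c,s) for c,s,_ in blobs(im,"red") if 330<c[0]<380 and 235<c[1]<280])
plan([(h[0],h[1],.052,1.827,2)],.7)
```

```text
[ 0.55590293 -0.16355711  0.        ] (array([ 0.55271272, -0.16389402,  0.11832357]), np.float64(1.8242430947572448))
[([353.2, 256.2], [349, 248, 10, 17, 139])]
[{"translation": [-0.003, 0.01, 0.341], "twist": -0.008, "hand": 0.7}, {"translation": [-0.003, 0.01, 0.341], "twist": -0.008, "hand": 0.7}]
```

Emit:
{"fn": "apply_moves", "kwargs": {"targets": [{"translation":[0,0.015,0.33],"twist":0,"hand":0.7},{"translation":[0,0.015,0.33],"twist":0,"hand":0.7},{"translation":[0,0,0],"twist":0,"hand":0.7},{"translation":[0,0,0],"twist":0,"hand":0},{"translation":[0,0,0],"twist":0,"hand":0},{"translation":[0,0,0],"twist":0,"hand":0},{"translation":[0,0,0],"twist":0,"hand":0},{"translation":[0,0,0],"twist":0,"hand":0}]}}

```text
time: 17.3
tool_pos: [0.5602, -0.1646, 0.0599]
tool_rot: [0.002, 0.612, 0.791, 0.001]
contact_force: [-1.7, 0.6, 6.0]
gripper_width: 0.213
grasp_force: 59.5
```

Emit:
{"fn": "apply_moves", "kwargs": {"targets": [{"translation":[0,0,-0.25],"twist":0,"hand":0},{"translation":[0,0,-0.25],"twist":0,"hand":0},{"translation":[0,0,-0.25],"twist":0,"hand":0},{"translation":[0,0,0],"twist":0,"hand":0}]}}

```text
time: 17.7
tool_pos: [0.5612, -0.1652, 0.1369]
tool_rot: [0.004, 0.612, 0.791, 0.001]
contact_force: [0.9, -0.6, -1.4]
gripper_width: 0.212
grasp_force: 59.1
```

Run:
```python
from mv import *
print(cur())
s=plan([(*bw(-155,0,128),1.511,6),(*bw(-155,0,72),1.511,2)],0)
```

```text
(array([ 0.5612425 , -0.1652176 ,  0.13690764]), np.float64(1.82521605935793))
[{"translation": [0.362, 0.036, 0.015], "twist": 0.524, "hand": 0}, {"translation": [0.363, 0.017, 0.015], "twist": 0.524, "hand": 0}, {"translation": [0.363, -0.002, 0.015], "twist": 0.524, "hand": 0}, {"translation": [0.363, -0.021, 0.015], "twist": 0.524, "hand": 0}, {"translation": [0.361, -0.04, 0.015], "twist": 0.524, "hand": 0}, {"translation": [0.359, -0.059, 0.015], "twist": 0.524, "hand": 0}, {"translation": [0.0, 0.0, 0.28], "twist": -0.0, "hand": 0}, {"translation": [0.0, 0.0, 0.28], "twist": -0.0, "hand": 0}]
```

Red gripped with TCP about 60 mm above its underside. Yellow's offset was 50 mm, so its contact at 58.7 mm means it reached the 10 mm pocket floor.

Emit:
{"fn": "apply_moves", "kwargs": {"targets": [{"translation":[0.362,0.036,0],"twist":0.524,"hand":0},{"translation":[0.363,0.017,0],"twist":0.524,"hand":0},{"translation":[0.363,0,0],"twist":0.524,"hand":0},{"translation":[0.363,-0.02,0],"twist":0.524,"hand":0},{"translation":[0.36,-0.04,0],"twist":0.524,"hand":0},{"translation":[0.36,-0.06,0],"twist":0.524,"hand":0},{"translation":[0,0,0.3],"twist":0,"hand":0},{"translation":[0,0,0.27],"twist":0,"hand":0}]}}

```text
time: 18.5
tool_pos: [0.5245, 0.0526, 0.0739]
tool_rot: [0.0, 0.727, 0.687, -0.0]
contact_force: [-15.3, -4.8, 67.7]
gripper_width: 0.214
grasp_force: 70.9
```

Emit:
{"fn": "apply_moves", "kwargs": {"targets": [{"translation":[0,0,0.02],"twist":0,"hand":0},{"translation":[0,0,0],"twist":0,"hand":0}]}}

```text
time: 18.7
tool_pos: [0.5245, 0.0519, 0.0719]
tool_rot: [-0.001, 0.728, 0.686, -0.0]
contact_force: [-0.5, 0.4, -1.1]
gripper_width: 0.211
grasp_force: 65.7
```

```bash
python3 bs.py
```

```text
bed xy mm -153.45461764697654 2.8705223662147983 z 0.07194909587329286 yaw -0.00018798854358048622 F bed 0.4061953184175156 0.49177217969681564 -1.1138364372272649 w 0.21079706952276311
```

Emit:
{"fn": "apply_moves", "kwargs": {"targets": [{"translation":[0,0.028,-0.01],"twist":0,"hand":0},{"translation":[0.1,0,0],"twist":0,"hand":0},{"translation":[0.2,0,0],"twist":0,"hand":0},{"translation":[0.2,0,0],"twist":0,"hand":0},{"translation":[0.1,0,0],"twist":0,"hand":0}]}}

```text
time: 19.2
tool_pos: [0.5311, 0.1127, 0.0736]
tool_rot: [-0.0, 0.728, 0.686, -0.0]
contact_force: [-0.1, -1.0, -1.1]
gripper_width: 0.211
grasp_force: 65.6
```

```bash
python3 bs.py
```

```text
bed xy mm -92.40498962195298 -0.13071659276621406 z 0.0735976077557258 yaw 0.0004453882011949961 F bed -0.9637799219133503 0.03890261631474894 -1.086451774149194 w 0.2110434993834224
```

Emit:
{"fn": "apply_moves", "kwargs": {"targets": [{"translation":[0.2,0,0],"twist":0,"hand":0},{"translation":[0.2,0,0],"twist":0,"hand":0},{"translation":[0.15,0,0],"twist":0,"hand":0},{"translation":[0.04,0,0],"twist":0,"hand":0},{"translation":[0,0,0],"twist":0,"hand":0}]}}

```text
time: 19.7
tool_pos: [0.5348, 0.1704, 0.0738]
tool_rot: [0.0, 0.728, 0.686, -0.0]
contact_force: [0.0, -0.0, -2.7]
gripper_width: 0.215
grasp_force: 65.6
```

```bash
python3 bs.py
```

```text
bed xy mm -34.56176618645901 -0.38574448023414337 z 0.07377841746872327 yaw 0.0005661963327363573 F bed -0.013198535842027253 -0.007503043832023422 -2.6673547861389006 w 0.21531948144580312
```

Emit:
{"fn": "apply_moves", "kwargs": {"targets": [{"translation":[0.025,0,0],"twist":0,"hand":0},{"translation":[0,0,0.03],"twist":0,"hand":0},{"translation":[0,0,0.03],"twist":0,"hand":0},{"translation":[0,0,0],"twist":0,"hand":0}]}}

```text
time: 20.1
tool_pos: [0.5346, 0.1721, 0.0672]
tool_rot: [-0.0, 0.728, 0.685, -0.001]
contact_force: [0.5, 0.6, -2.4]
gripper_width: 0.213
grasp_force: 65.6
```

```bash
python3 bs.py
```

```text
bed xy mm -32.90202651659096 -0.041216860589303544 z 0.06715386579459301 yaw -0.0011316074096274775 F bed 0.6654315021080554 -0.49084480766704286 -2.442561334940387 w 0.2130764360508806
```

Emit:
{"fn": "apply_moves", "kwargs": {"targets": [{"translation":[0,0,0.02],"twist":0,"hand":0},{"translation":[0,0,0.0],"twist":0,"hand":0}]}}

```text
time: 20.3
tool_pos: [0.5352, 0.1725, 0.0669]
tool_rot: [-0.0, 0.728, 0.686, -0.0]
contact_force: [-3.1, 0.4, 4.1]
gripper_width: 0.215
grasp_force: 66.3
```

```bash
python3 bs.py
```

```text
bed xy mm -32.45199272047649 -0.588699782905278 z 0.06685150074325703 yaw -0.0006460184950720649 F bed 0.17722744498416676 3.15014582480908 4.1308810057737695 w 0.2154719083672154
```

Emit:
{"fn": "apply_moves", "kwargs": {"targets": [{"translation":[0,0,0],"twist":0,"hand":0.45},{"translation":[0,0,0],"twist":0,"hand":0.45},{"translation":[0,0,0],"twist":0,"hand":0.45},{"translation":[0,0,-0.3],"twist":0,"hand":0.45},{"translation":[0,0,-0.4],"twist":0,"hand":0.45},{"translation":[-0.5,0,-0.3],"twist":0,"hand":0.45},{"translation":[-0.5,0,0],"twist":0,"hand":0.7},{"translation":[-0.5,0,0],"twist":0,"hand":0.7}]}}

```text
time: 21.1
tool_pos: [0.5273, 0.0288, 0.1635]
tool_rot: [0.002, 0.727, 0.686, 0.001]
contact_force: [0.7, 0.0, -0.7]
gripper_width: 0.703
grasp_force: 0.0
```

Emit:
{"fn": "apply_moves", "kwargs": {"targets": [{"translation":[-0.5,0,0],"twist":0,"hand":0.7},{"translation":[-0.5,0,0],"twist":0,"hand":0.7},{"translation":[-0.5,0,0],"twist":0,"hand":0.7}]}}

```text
time: 21.4
tool_pos: [0.5172, -0.1217, 0.1619]
tool_rot: [0.0, 0.728, 0.686, 0.0]
contact_force: [0.4, -1.2, -1.7]
gripper_width: 0.702
grasp_force: 0.0
```

```bash
python3 chk.py p2
python3 - <<'E'
from look import *
print(cur());look("k3")
h=T([.4931,-.294,1.5694],[-.032,0,0]);print(h)
plan([(h[0],h[1],.16,1.569,5)],.7)
E
```

```text
yellow pocket [[270.7, 168.7], [338.4, 172.2]]
yellow apron [[270.5, 168.2], [338.4, 171.0]]
top [([318.5, 152.8], [279, 140, 79, 20, 373]), ([332.5, 158.0], [324, 158, 18, 1, 18]), ([236.6, 167.4], [226, 163, 22, 10, 180]), ([270.9, 169.3], [266, 163, 11, 13, 109]), ([301.4, 175.0], [285, 173, 34, 5, 102])]
side [([368.6, 195.6], [364, 190, 9, 13, 71]), ([370.3, 215.8], [366, 204, 9, 23, 68])]
red pocket [[268.7, 191.3], [320.0, 173.8]]
red apron [[268.4, 190.9], [320.0, 172.6]]
top [([234.2, 189.6], [224, 185, 21, 10, 187]), ([268.4, 192.6], [265, 189, 8, 9, 59]), ([300.0, 197.0], [283, 195, 35, 5, 114])]
side [([316.6, 160.2], [312, 156, 11, 10, 72]), ([319.5, 178.2], [317, 172, 6, 14, 59]), ([321.5, 195.2], [320, 192, 4, 7, 12]), ([373.3, 201.3], [369, 199, 9, 5, 36])]
blue pocket [[266.5, 214.3], [301.5, 175.4]]
blue apron [[266.3, 214.0], [301.4, 174.2]]
top []
side [([298.8, 161.9], [295, 158, 9, 9, 68]), ([303.5, 201.8], [302, 193, 6, 19, 28])]
(array([ 0.51723873, -0.12490271,  0.16208446]), np.float64(1.5039036246711028))
yellow [(0.68, [0.587, 0.191, 0.015]), (0.25, [0.653
[... 563 characters left out ...]
26, 22, 322]
top green [450.7, 212.8] [443, 204, 18, 17, 170]
side blue [345.1, 311.2] [340, 303, 11, 18, 161]
side green [345.7, 295.0] [344, 293, 4, 5, 12]
side green [336.6, 307.2] [330, 294, 13, 29, 136]
side green [343.0, 300.6] [341, 299, 5, 4, 14]
side green [351.5, 316.3] [350, 310, 5, 11, 30]
[ 0.49305532 -0.32599997  0.        ]
[{"translation": [-0.417, -0.025, 0.003], "twist": -0.112, "hand": 0.7}, {"translation": [-0.417, -0.03, 0.003], "twist": -0.112, "hand": 0.7}, {"translation": [-0.417, -0.035, 0.003], "twist": -0.112, "hand": 0.7}, {"translation": [-0.416, -0.039, 0.003], "twist": -0.112, "hand": 0.7}, {"translation": [-0.416, -0.044, 0.003], "twist": -0.112, "hand": 0.7}]
```

View pics/p2.png

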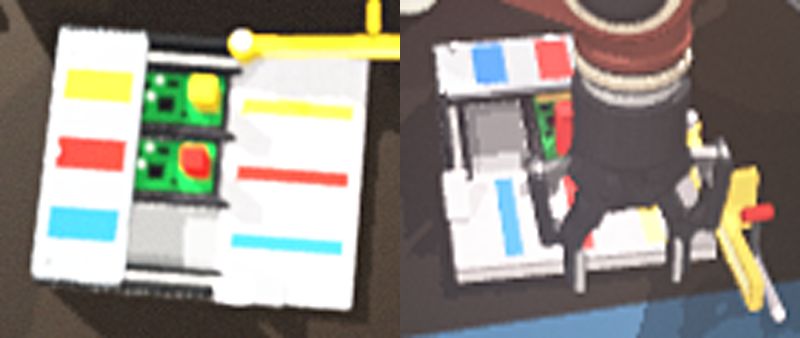

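Yellow (crop (205,92)) and red (crop (195,160)) sit in their pockets, the gate is wide open, and blue has not moved. Now blue.

Emit:
{"fn": "apply_moves", "kwargs": {"targets": [{"translation":[-0.417,-0.025,0],"twist":-0.12,"hand":0.7},{"translation":[-0.417,-0.03,0],"twist":-0.12,"hand":0.7},{"translation":[-0.417,-0.035,0],"twist":-0.12,"hand":0.7},{"translation":[-0.416,-0.04,0],"twist":-0.11,"hand":0.7},{"translation":[-0.416,-0.044,0],"twist":-0.11,"hand":0.7},{"translation":[0,0,0.3],"twist":0,"hand":0.7},{"translation":[0,0,0],"twist":0,"hand":0.7}]}}

```text
time: 22.6
tool_pos: [0.4907, -0.3259, 0.1276]
tool_rot: [-0.004, 0.708, 0.706, -0.0]
contact_force: [-0.4, 0.4, -0.3]
gripper_width: 0.701
grasp_force: 0.0
```

Run:
```python
from mv import *
print(cur());im=grab_frame("side");print([(c,s) for c,s,_ in blobs(im,"blue") if 300<c[0]<400 and 285<c[1]<340])
h=T([.4931,-.294,1.5694],[-.032,0,0]);plan([(h[0],h[1],.052,1.569,3)],.7)
```

```text
(array([ 0.49071927, -0.32590744,  0.12764224]), np.float64(1.5682853622555775))
[([345.1, 311.2], [340, 303, 11, 18, 161])]
[{"translation": [-0.001, 0.005, 0.257], "twist": 0.001, "hand": 0.7}, {"translation": [-0.001, 0.005, 0.257], "twist": 0.001, "hand": 0.7}, {"translation": [-0.001, 0.005, 0.257], "twist": 0.001, "hand": 0.7}]
```

Emit:
{"fn": "apply_moves", "kwargs": {"targets": [{"translation":[0,0.005,0.26],"twist":0,"hand":0.7},{"translation":[0,0.005,0.26],"twist":0,"hand":0.7},{"translation":[0,0.005,0.24],"twist":0,"hand":0.7},{"translation":[0,0,0],"twist":0,"hand":0},{"translation":[0,0,0],"twist":0,"hand":0},{"translation":[0,0,0],"twist":0,"hand":0},{"translation":[0,0,0],"twist":0,"hand":0},{"translation":[0,0,0],"twist":0,"hand":0}]}}

```text
time: 23.45
tool_pos: [0.4954, -0.328, 0.0579]
tool_rot: [0.002, 0.708, 0.706, 0.0]
contact_force: [0.0, 1.8, 5.4]
gripper_width: 0.217
grasp_force: 61.2
```

Emit:
{"fn": "apply_moves", "kwargs": {"targets": [{"translation":[0,0,-0.25],"twist":0,"hand":0},{"translation":[0,0,-0.25],"twist":0,"hand":0},{"translation":[0,0,-0.25],"twist":0,"hand":0},{"translation":[0,0,0],"twist":0,"hand":0}]}}

```text
time: 23.85
tool_pos: [0.4962, -0.3293, 0.1354]
tool_rot: [0.004, 0.708, 0.706, 0.0]
contact_force: [0.1, -0.4, -1.1]
gripper_width: 0.213
grasp_force: 60.4
```

Run:
```python
from mv import *
print(cur())
s=plan([(*bw(-155,60,132),1.511,8)],0)
```

```text
(array([ 0.49624879, -0.32929158,  0.13543287]), np.float64(1.5688043531790479))
[{"translation": [0.479, -0.037, 0.004], "twist": 0.072, "hand": 0}, {"translation": [0.478, -0.04, 0.004], "twist": 0.072, "hand": 0}, {"translation": [0.478, -0.044, 0.004], "twist": 0.072, "hand": 0}, {"translation": [0.478, -0.047, 0.004], "twist": 0.072, "hand": 0}, {"translation": [0.477, -0.051, 0.004], "twist": 0.072, "hand": 0}, {"translation": [0.477, -0.054, 0.004], "twist": 0.072, "hand": 0}, {"translation": [0.477, -0.058, 0.004], "twist": 0.072, "hand": 0}, {"translation": [0.476, -0.061, 0.004], "twist": 0.072, "hand": 0}]
```

Emit:
{"fn": "apply_moves", "kwargs": {"targets": [{"translation":[0.479,-0.037,0],"twist":0.072,"hand":0},{"translation":[0.478,-0.04,0],"twist":0.072,"hand":0},{"translation":[0.478,-0.044,0],"twist":0.072,"hand":0},{"translation":[0.478,-0.047,0],"twist":0.072,"hand":0},{"translation":[0.477,-0.05,0],"twist":0.072,"hand":0},{"translation":[0.477,-0.054,0],"twist":0.072,"hand":0},{"translation":[0.477,-0.058,0],"twist":0.072,"hand":0},{"translation":[0.476,-0.06,0],"twist":0.072,"hand":0}]}}

```text
time: 24.65
tool_pos: [0.4642, 0.0574, 0.1293]
tool_rot: [-0.0, 0.728, 0.685, -0.0]
contact_force: [0.4, -0.4, -1.4]
gripper_width: 0.216
grasp_force: 60.4
```

Emit:
{"fn": "apply_moves", "kwargs": {"targets": [{"translation":[0,0,0.2],"twist":0,"hand":0},{"translation":[0,0,0.2],"twist":0,"hand":0},{"translation":[0,0,0.1],"twist":0,"hand":0},{"translation":[0,0,0.04],"twist":0,"hand":0},{"translation":[0,0,0],"twist":0,"hand":0}]}}

```text
time: 25.15
tool_pos: [0.465, 0.0553, 0.0759]
tool_rot: [-0.001, 0.728, 0.685, -0.001]
contact_force: [0.2, -0.0, -1.6]
gripper_width: 0.213
grasp_force: 60.3
```

```bash
python3 bs.py
```

```text
bed xy mm -153.60085029117292 62.48133521480299 z 0.07586303611834785 yaw -0.0008957212722229269 F bed 0.005234431913041372 -0.18241270198135026 -1.6001569754177103 w 0.21319772719548025
```

Emit:
{"fn": "apply_moves", "kwargs": {"targets": [{"translation":[0,0.025,0.015],"twist":0,"hand":0},{"translation":[0.1,0,0],"twist":0,"hand":0},{"translation":[0.2,0,0],"twist":0,"hand":0},{"translation":[0.2,0,0],"twist":0,"hand":0},{"translation":[0.1,0,0],"twist":0,"hand":0},{"translation":[0,0,0],"twist":0,"hand":0}]}}

```text
time: 25.75
tool_pos: [0.472, 0.1165, 0.0757]
tool_rot: [0.0, 0.727, 0.686, 0.0]
contact_force: [-0.3, -0.5, -0.3]
gripper_width: 0.215
grasp_force: 60.3
```

```bash
python3 bs.py
```

```text
bed xy mm -92.09150575586838 59.18479982244016 z 0.07571600069985863 yaw 0.0018978409606582591 F bed -0.5377462601750047 0.27887948823293224 -0.2596030666178708 w 0.21476720051448764
```

Emit:
{"fn": "apply_moves", "kwargs": {"targets": [{"translation":[0.2,-0.005,0],"twist":0,"hand":0},{"translation":[0.2,0,0],"twist":0,"hand":0},{"translation":[0.15,0,0],"twist":0,"hand":0},{"translation":[0.04,0,0],"twist":0,"hand":0},{"translation":[0,0,0],"twist":0,"hand":0}]}}

```text
time: 26.25
tool_pos: [0.4746, 0.1743, 0.0752]
tool_rot: [0.0, 0.728, 0.686, -0.0]
contact_force: [-0.2, -1.0, -1.4]
gripper_width: 0.21
grasp_force: 60.4
```

```bash
python3 bs.py
```

```text
bed xy mm -34.17182642143286 59.942300309382105 z 0.07520340479527983 yaw 0.0007443691020632137 F bed -1.0082396961309656 0.18561425063387788 -1.437703071167825 w 0.2103800671056089
```

Emit:
{"fn": "apply_moves", "kwargs": {"targets": [{"translation":[0.015,0,0],"twist":0,"hand":0},{"translation":[0,0,0.03],"twist":0,"hand":0},{"translation":[0,0,0.03],"twist":0,"hand":0},{"translation":[0,0,0.02],"twist":0,"hand":0},{"translation":[0,0,0],"twist":0,"hand":0}]}}

```text
time: 26.75
tool_pos: [0.4747, 0.1754, 0.068]
tool_rot: [-0.0, 0.728, 0.686, -0.001]
contact_force: [-3.9, -2.0, 7.0]
gripper_width: 0.217
grasp_force: 61.4
```

```bash
python3 bs.py
```

```text
bed xy mm -33.165913512299475 59.96402159795201 z 0.06804742188408304 yaw -0.0003142976484673543 F bed -2.196725204340683 3.804921803549782 7.027730623845787 w 0.2165703834488039
```

Emit:
{"fn": "apply_moves", "kwargs": {"targets": [{"translation":[0,0,0],"twist":0,"hand":0.45},{"translation":[0,0,0],"twist":0,"hand":0.45},{"translation":[0,0,0],"twist":0,"hand":0.45},{"translation":[0,0,-0.3],"twist":0,"hand":0.45},{"translation":[0,0,-0.4],"twist":0,"hand":0.45},{"translation":[-0.5,0,-0.5],"twist":0,"hand":0.45},{"translation":[-0.5,0,-0.5],"twist":0,"hand":1},{"translation":[-0.5,0,0],"twist":0,"hand":1}]}}

```text
time: 27.55
tool_pos: [0.4705, 0.055, 0.2144]
tool_rot: [0.004, 0.727, 0.687, 0.004]
contact_force: [2.4, -0.4, 0.0]
gripper_width: 0.774
grasp_force: 0.0
```

Emit:
{"fn": "apply_moves", "kwargs": {"targets": [{"translation":[-0.5,0,0],"twist":-0.9,"hand":1},{"translation":[-0.5,0,0],"twist":-0.9,"hand":1},{"translation":[-0.4,0,0],"twist":-0.9,"hand":1},{"translation":[0,0,0],"twist":-0.9,"hand":1},{"translation":[0,0,0],"twist":-0.9,"hand":1},{"translation":[0,0,0],"twist":-0.9,"hand":1},{"translation":[0,0,0],"twist":-0.9,"hand":1},{"translation":[0,0,0],"twist":-0.9,"hand":1}]}}

```text
time: 28.35
tool_pos: [0.4707, -0.0844, 0.2076]
tool_rot: [-0.0, 0.438, 0.899, 0.0]
contact_force: [0.1, 1.1, -0.1]
gripper_width: 0.998
grasp_force: 0.0
```

```bash
python3 chk.py p3 | grep -E "^(top|side)"
python3 - <<'E'
from mv import *
print(cur())
H=np.array([-62,-105])
im=cv2.imread("pics/p3_top.png")[:,:,::-1].copy()
for col in("yellow","red"): print([(c,s) for c,s,_ in blobs(im,col,6) if 275<c[0]<390 and 135<c[1]<175])
for th in(1.55,1.6,1.65,1.7,1.75):
    R=np.array([[np.cos(th),-np.sin(th)],[np.sin(th),np.cos(th)]])
    f=lambda x,y,z:bw(*(H+R@(np.array([x,y])-H)),z)
    print(th,"fin",proj("top",f(-74,7,90)).round(1),proj("side",f(-74,7,90)).round(1),"thumb",proj("top",f(-74,45,80)).round(1),proj("side",f(-74,45,80)).round(1))
E
```

```text
top [([318.3, 152.8], [279, 140, 79, 20, 373]), ([329.9, 158.0], [321, 158, 19, 2, 20]), ([236.6, 167.4], [226, 163, 22, 10, 177]), ([271.0, 169.4], [266, 163, 11, 14, 110]), ([301.5, 175.0], [285, 173, 34, 5, 102])]
side [([339.2, 179.2], [336, 175, 7, 10, 52]), ([352.3, 182.0], [351, 179, 4, 8, 11]), ([365.5, 195.8], [357, 186, 16, 21, 130]), ([371.9, 223.3], [369, 220, 6, 7, 23])]
top [([234.2, 189.6], [224, 185, 21, 10, 187]), ([268.4, 192.5], [265, 189, 8, 8, 57]), ([299.8, 196.9], [283, 194, 35, 6, 115])]
side [([320.4, 180.0], [318, 173, 6, 13, 57]), ([373.3, 201.3], [369, 199, 9, 5, 36])]
top [([269.5, 217.3], [265, 213, 7, 8, 20])]
side [([298.1, 162.1], [295, 158, 7, 9, 54])]
(array([ 0.47075033, -0.08431987,  0.20763184]), np.float64(2.231009590234493))
[([318.3, 152.8], [279, 140, 79, 20, 373]), ([329.9, 158.0], [321, 158, 19, 2, 20])]
[([340.4, 145.1], [338, 141, 6, 10, 51])]
1.55 fin [326.9 148.9] [365.1 191.5] thumb [341.5 151.4] [367.5 202.5]
1.6 fin [326.8 146.8] [367.  191.2] thumb [341.5 148.6] [370.  202.1]
1.65 fin [326.6 144.7] [368.7 190.9] thumb [341.2 145.8] [372.4 201.6]
1.7 fin [326.3 142.6] [370.5 190.4] thumb [340.9 143. ] [374.8 201.1]
1.75 fin [325.9 140.5] [372.1 190. ] thumb [340.4 140.2] [377.1 200.5]
```

View pics/p3.png

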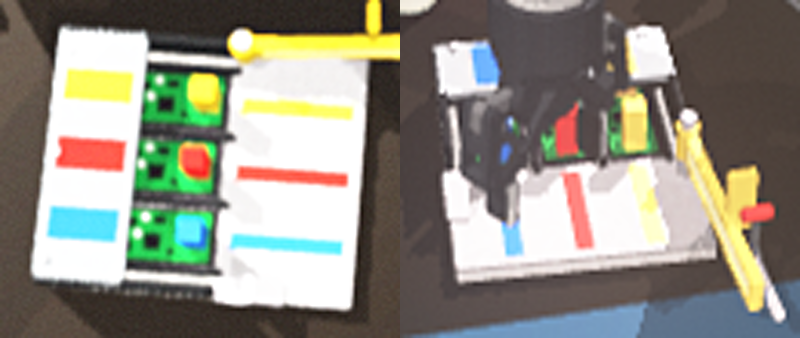

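All three carriers sit flat in their pockets, with handles at crop (205,92), (195,160) and (190,228). The gate stands at about 1.66 rad, with the thumb bar at top (340.4,145.1). Next I'll re-grip the gate and shut it.

Run:
```python
from mv import *
H=np.array([-62,-105]);v=np.array([-74,20])-H
def g(th,z=87):
    R=np.array([[np.cos(th),-np.sin(th)],[np.sin(th),np.cos(th)]]);return (*bw(*(H+R@v),z),1.5114+th)
print(g(1.66))
s=plan([(*g(1.66,180),10)],1)
s=plan([(*g(1.66,87),3)],1,s)
ths=np.linspace(1.66,0,25)[1:]
s=plan([(*g(t),1) for t in ths],.3,s)
```

```text
(np.float64(0.6533544672378013), np.float64(0.012189546523686964), np.float64(0.087), 3.1714)
[{"translation": [-0.036, 0.203, 0.028], "twist": -0.94, "hand": 1}, {"translation": [-0.055, 0.199, 0.028], "twist": -0.94, "hand": 1}, {"translation": [-0.073, 0.193, 0.028], "twist": -0.94, "hand": 1}, {"translation": [-0.091, 0.185, 0.028], "twist": -0.94, "hand": 1}, {"translation": [-0.108, 0.176, 0.028], "twist": -0.94, "hand": 1}, {"translation": [-0.124, 0.165, 0.028], "twist": -0.94, "hand": 1}, {"translation": [-0.139, 0.153, 0.028], "twist": -0.94, "hand": 1}, {"translation": [-0.153, 0.139, 0.028], "twist": -0.94, "hand": 1}]
[{"translation": [-0.165, 0.124, 0.028], "twist": -0.94, "hand": 1}, {"translation": [-0.176, 0.108, 0.028], "twist": -0.94, "hand": 1}]
[{"translation": [-0.0, 0.0, 0.31], "twist": -0.0, "hand": 1}, {"translation": [-0.0, 0.0, 0.31], "twist": -0.0, "hand": 1}, {"translation": [-0.0, 0.0, 0.31], "twist": -0.0, "hand": 1}]
[{"translation": [0.087, -0.005, -0.0], "twist": 0.692, "hand": 0.3}, {"translation": [0.087, -0.005, -0.0], "twist": 0.692, "hand": 0.3}
[... 821 characters left out ...]
d": 0.3}, {"translation": [0.087, -0.005, -0.0], "twist": 0.692, "hand": 0.3}, {"translation": [0.087, -0.005, -0.0], "twist": 0.692, "hand": 0.3}]
[{"translation": [0.087, -0.005, -0.0], "twist": 0.692, "hand": 0.3}, {"translation": [0.087, -0.005, -0.0], "twist": 0.692, "hand": 0.3}, {"translation": [0.087, -0.005, -0.0], "twist": 0.692, "hand": 0.3}, {"translation": [0.087, -0.005, -0.0], "twist": 0.692, "hand": 0.3}, {"translation": [0.087, -0.005, -0.0], "twist": 0.692, "hand": 0.3}, {"translation": [0.087, -0.005, -0.0], "twist": 0.692, "hand": 0.3}, {"translation": [0.087, -0.005, -0.0], "twist": 0.692, "hand": 0.3}, {"translation": [0.087, -0.005, -0.0], "twist": 0.692, "hand": 0.3}]
```

Emit:
{"fn": "apply_moves", "kwargs": {"targets": [{"translation":[-0.036,0.203,0.028],"twist":-0.94,"hand":1},{"translation":[-0.055,0.199,0.028],"twist":-0.94,"hand":1},{"translation":[-0.073,0.193,0.028],"twist":-0.94,"hand":1},{"translation":[-0.091,0.185,0.028],"twist":-0.94,"hand":1},{"translation":[-0.108,0.176,0.028],"twist":-0.94,"hand":1},{"translation":[-0.124,0.165,0.028],"twist":-0.94,"hand":1},{"translation":[-0.139,0.153,0.028],"twist":-0.94,"hand":1},{"translation":[-0.153,0.139,0.028],"twist":-0.94,"hand":1}]}}

```text
time: 29.25
tool_pos: [0.6176, -0.0067, 0.185]
tool_rot: [-0.0, 0.078, 0.997, 0.0]
contact_force: [-0.3, 0.0, 0.7]
gripper_width: 0.998
grasp_force: 0.0
```

Emit:
{"fn": "apply_moves", "kwargs": {"targets": [{"translation":[-0.165,0.124,0.028],"twist":-0.94,"hand":1},{"translation":[-0.176,0.108,0.028],"twist":-0.94,"hand":1},{"translation":[0,0,0],"twist":0,"hand":1}]}}

```text
time: 29.55
tool_pos: [0.6544, 0.0131, 0.179]
tool_rot: [-0.0, -0.015, 1.0, 0.0]
contact_force: [0.4, 0.4, -0.6]
gripper_width: 1.001
grasp_force: 0.0
```

Run:
```python
from mv import *
print(cur(),bw(0,0,0)); plan([(.6534,.0122,.087,3.1714,4)],1)
im=grab_frame("side");cv2.imwrite("pics/g1.png",cv2.resize(im[140:240,300:430],None,fx=4,fy=4)[:,:,::-1])
```

```text
(array([0.6544035 , 0.01307843, 0.17898126]), np.float64(3.171217544438723)) [0.5365 0.2049 0.    ]
[{"translation": [0.003, -0.002, 0.23], "twist": -0.0, "hand": 1}, {"translation": [0.003, -0.002, 0.23], "twist": -0.0, "hand": 1}, {"translation": [0.003, -0.002, 0.23], "twist": -0.0, "hand": 1}, {"translation": [0.003, -0.002, 0.23], "twist": -0.0, "hand": 1}]
```

View pics/g1.png

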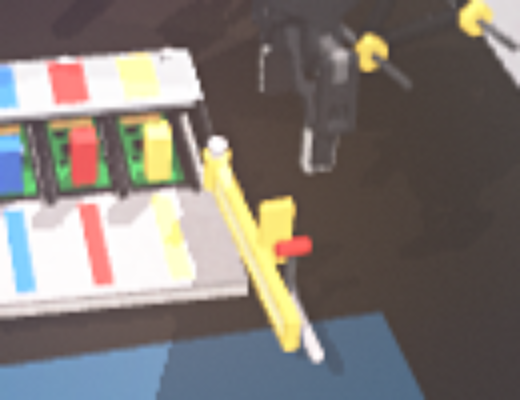

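The gripper hangs over the fin and thumb bar (crop (285,240)), and the carriers lie seated in their pockets. I'll descend and pinch.

Emit:
{"fn": "apply_moves", "kwargs": {"targets": [{"translation":[0,0,0.23],"twist":0,"hand":1},{"translation":[0,0,0.23],"twist":0,"hand":1},{"translation":[0,0,0.23],"twist":0,"hand":1},{"translation":[0,0,0.23],"twist":0,"hand":1},{"translation":[0,0,0],"twist":0,"hand":1}]}}

```text
time: 30.1
tool_pos: [0.6498, 0.0119, 0.0837]
tool_rot: [-0.004, -0.014, 1.0, 0.0]
contact_force: [-1.1, -0.3, -0.9]
gripper_width: 0.999
grasp_force: 0.0
```

Emit:
{"fn": "apply_moves", "kwargs": {"targets": [{"translation":[0,0,0],"twist":0,"hand":0.3},{"translation":[0,0,0],"twist":0,"hand":0.3},{"translation":[0,0,0],"twist":0,"hand":0.3},{"translation":[0,0,0],"twist":0,"hand":0.3},{"translation":[0,0,0],"twist":0,"hand":0.3}]}}

```text
time: 30.6
tool_pos: [0.6548, 0.0159, 0.091]
tool_rot: [0.002, -0.015, 1.0, 0.004]
contact_force: [-2.0, 12.1, 6.9]
gripper_width: 0.349
grasp_force: 59.9
```

Pinched. Swinging shut.

Emit:
{"fn": "apply_moves", "kwargs": {"targets": [{"translation":[0.087,0.02,0],"twist":0.69,"hand":0.3},{"translation":[0.087,-0.005,0],"twist":0.69,"hand":0.3},{"translation":[0.087,-0.005,0],"twist":0.69,"hand":0.3},{"translation":[0.087,-0.005,0],"twist":0.69,"hand":0.3},{"translation":[0.087,-0.005,0],"twist":0.69,"hand":0.3},{"translation":[0.087,-0.005,0],"twist":0.69,"hand":0.3},{"translation":[0.087,-0.005,0],"twist":0.69,"hand":0.3},{"translation":[0.087,-0.005,0],"twist":0.69,"hand":0.3}]}}

```text
time: 31.4
tool_pos: [0.5873, 0.0253, 0.0911]
tool_rot: [0.003, 0.26, 0.966, 0.001]
contact_force: [0.5, -0.1, 5.4]
gripper_width: 0.352
grasp_force: 58.8
```

Emit:
{"fn": "apply_moves", "kwargs": {"targets": [{"translation":[0.087,-0.005,0],"twist":0.69,"hand":0.3},{"translation":[0.087,-0.005,0],"twist":0.69,"hand":0.3},{"translation":[0.087,-0.005,0],"twist":0.69,"hand":0.3},{"translation":[0.087,-0.005,0],"twist":0.69,"hand":0.3},{"translation":[0.087,-0.005,0],"twist":0.69,"hand":0.3},{"translation":[0.087,-0.005,0],"twist":0.69,"hand":0.3},{"translation":[0.087,-0.005,0],"twist":0.69,"hand":0.3},{"translation":[0.087,-0.005,0],"twist":0.69,"hand":0.3}]}}

```text
time: 32.2
tool_pos: [0.5346, 0.069, 0.091]
tool_rot: [0.003, 0.513, 0.858, 0.0]
contact_force: [-1.7, -5.3, 7.6]
gripper_width: 0.351
grasp_force: 58.3
```

```bash
python3 bs.py
python3 - <<'E'
from mv import *
p,f=cur();H=np.array([-62,-105]);v=np.array([-74,20])-H
def g(th,z=87):
    R=np.array([[np.cos(th),-np.sin(th)],[np.sin(th),np.cos(th)]]);return (*bw(*(H+R@v),z),1.5114+th)
t=f-1.5114;print(t,g(t,1000*p[2]),p)
E
```

```text
bed xy mm -135.77140771589617 -6.144510139264136 z 0.09104224793717236 yaw 0.5519573917637293 F bed -5.42832919006975 1.3952879616622307 7.636069370960194 w 0.35074717956807316
0.5519573917637293 (np.float64(0.5331684569135479), np.float64(0.06709238286364984), np.float64(0.09104224793717236), np.float64(2.0633573917637293)) [0.53457409 0.06900327 0.09104225]
```

Emit:
{"fn": "apply_moves", "kwargs": {"targets": [{"translation":[0.087,0,0],"twist":0.69,"hand":0.3},{"translation":[0.087,-0.005,0],"twist":0.69,"hand":0.3},{"translation":[0.087,-0.005,0],"twist":0.69,"hand":0.3},{"translation":[0.087,-0.005,0],"twist":0.69,"hand":0.3},{"translation":[0.087,-0.005,0],"twist":0.69,"hand":0.3},{"translation":[0.087,-0.005,0],"twist":0.69,"hand":0.3},{"translation":[0.087,-0.005,0],"twist":0.69,"hand":0.3}]}}

```text
time: 32.9
tool_pos: [0.5136, 0.1259, 0.091]
tool_rot: [0.001, 0.704, 0.71, -0.001]
contact_force: [-6.9, -7.7, 12.3]
gripper_width: 0.341
grasp_force: 58.4
```

Emit:
{"fn": "apply_moves", "kwargs": {"targets": [{"translation":[0.06,0,0],"twist":0.69,"hand":0.3},{"translation":[0.04,0,0],"twist":0,"hand":0.3},{"translation":[0,0,0],"twist":0,"hand":0.3}]}}

```text
time: 33.2
tool_pos: [0.5131, 0.1332, 0.091]
tool_rot: [0.003, 0.727, 0.687, -0.004]
contact_force: [-11.1, -18.3, 15.9]
gripper_width: 0.352
grasp_force: 57.7
```

```bash
python3 bs.py; python3 chk.py p4 >/dev/null
```

```text
bed xy mm -72.95739018052112 19.077478147218745 z 0.09100713379034356 yaw 0.003433200165478434 F bed -18.937071020305417 9.946337666727196 15.910410633893438 w 0.35174066339931725
```

At the stop: 19 N of resistance at the original shut pose. Releasing so the latch drops.

Emit:
{"fn": "apply_moves", "kwargs": {"targets": [{"translation":[0,0,0],"twist":0,"hand":1},{"translation":[0,0,0],"twist":0,"hand":1},{"translation":[0,0,0],"twist":0,"hand":1},{"translation":[0,0,0],"twist":0,"hand":1},{"translation":[0,0,0],"twist":0,"hand":1},{"translation":[0,0,-0.4],"twist":0,"hand":1},{"translation":[0,0,-0.5],"twist":0,"hand":1},{"translation":[0,0,-0.3],"twist":0,"hand":0.5}]}}

```text
time: 34.1
tool_pos: [0.5142, 0.1373, 0.2118]
tool_rot: [0.001, 0.726, 0.687, 0.002]
contact_force: [1.2, -0.1, 1.5]
gripper_width: 0.856
grasp_force: 0.0
```

Emit:
{"fn": "apply_moves", "kwargs": {"targets": [{"translation":[-0.5,0,0],"twist":0,"hand":0},{"translation":[-0.5,0,0],"twist":0,"hand":0},{"translation":[-0.5,0,0],"twist":0,"hand":0},{"translation":[-0.5,0,0],"twist":0,"hand":0},{"translation":[-0.5,0,0],"twist":0,"hand":0},{"translation":[-0.5,0,0],"twist":0,"hand":0}]}}

```text
time: 34.7
tool_pos: [0.496, -0.1644, 0.2081]
tool_rot: [0.0, 0.726, 0.687, 0.0]
contact_force: [1.2, 0.9, 0.6]
gripper_width: 0.002
grasp_force: 0.0
```

```bash
python3 bs.py
python3 - <<'E'
from mv import *
n={k:grab_frame(k) for k in("top","side")}
for k in n: cv2.imwrite(f"pics/f_{k}.png",n[k][:,:,::-1])
a=cv2.resize(n["top"][140:250,205:335],(400,338),interpolation=2);b=cv2.resize(n["side"][145:225,275:370],(400,338),interpolation=2)
cv2.imwrite("pics/f.png",np.hstack([a,b])[:,:,::-1])
print([ (c,s) for c,s,_ in blobs(n["side"],"red") if 300<c[0]<330 and 150<c[1]<220],[ (c,s) for c,s,_ in blobs(n["top"],"red") if 240<c[0]<330 and 150<c[1]<220])
print([(c,s) for c,s,_ in blobs(n["top"],"green") if c[0]>400],[(c,s) for c,s,_ in blobs(n["side"],"green") if c[1]>240])
print([(np.round(r["point"],3),r["score"]) for q in("start_top","start") for r in recognise("side",q)[:4]])
E
```

```text
bed xy mm -371.0988350996249 18.47723690738313 z 0.2081333855824242 yaw 0.004139330730323243 F bed 0.9408892355691362 -1.1537557169614054 0.5583351660272886 w 0.0018383421574559315
[([314.5, 160.0], [312, 156, 5, 10, 37]), ([307.6, 178.0], [306, 174, 5, 8, 23]), ([322.9, 198.2], [321, 195, 5, 7, 19])] [([268.4, 192.6], [264, 189, 9, 9, 59]), ([302.9, 197.1], [290, 195, 28, 5, 97]), ([282.8, 209.1], [279, 207, 8, 5, 25])]
[] [([378.9, 292.3], [376, 289, 7, 7, 15])]
[(array([ 0.681, -0.339,  0.019]), 0.68), (array([ 0.651, -0.415,  0.026]), 0.68), (array([ 0.596, -0.284,  0.023]), 0.48), (array([ 0.65 , -0.416,  0.023]), 0.57), (array([ 0.68, -0.34,  0.02]), 0.52), (array([ 0.57 , -0.379,  0.021]), 0.49), (array([ 0.595, -0.284,  0.018]), 0.43)]
```

View pics/f.png

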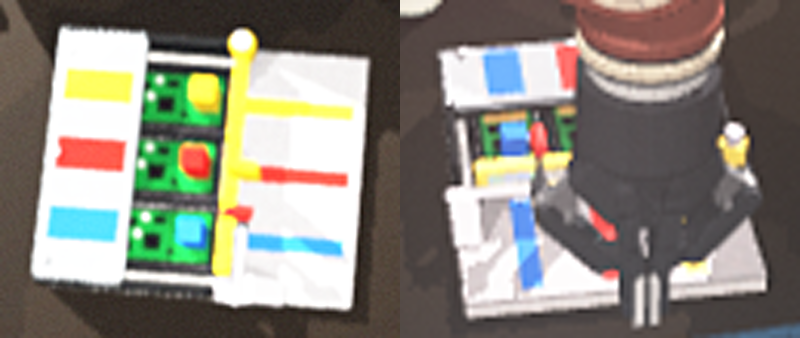

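The thumb bar is back at exactly its starting pixels (top (282.8,209.1), side (307.6,178.0)), so the gate is shut and the latch has dropped. All carriers are seated. Next is the green button at (0.597, -0.283).

Run:
```python
from mv import *
f=cur()[1]
s=plan([(.597,-.283,.15,f,5),(.597,-.283,.06,f,3)],0)
```

```text
[{"translation": [-0.227, 0.215, 0.116], "twist": -0.0, "hand": 0}, {"translation": [-0.227, 0.215, 0.116], "twist": -0.0, "hand": 0}, {"translation": [-0.227, 0.215, 0.116], "twist": -0.0, "hand": 0}, {"translation": [-0.227, 0.215, 0.116], "twist": -0.0, "hand": 0}, {"translation": [-0.227, 0.215, 0.116], "twist": -0.0, "hand": 0}, {"translation": [0.0, 0.0, 0.3], "twist": -0.0, "hand": 0}, {"translation": [0.0, 0.0, 0.3], "twist": -0.0, "hand": 0}, {"translation": [0.0, 0.0, 0.3], "twist": -0.0, "hand": 0}]
```

Emit:
{"fn": "apply_moves", "kwargs": {"targets": [{"translation":[-0.227,0.215,0.116],"twist":0,"hand":0},{"translation":[-0.227,0.215,0.116],"twist":0,"hand":0},{"translation":[-0.227,0.215,0.116],"twist":0,"hand":0},{"translation":[-0.227,0.215,0.116],"twist":0,"hand":0},{"translation":[-0.227,0.215,0.116],"twist":0,"hand":0},{"translation":[0,0,0.3],"twist":0,"hand":0},{"translation":[0,0,0.3],"twist":0,"hand":0},{"translation":[0,0,0.2],"twist":0,"hand":0}]}}

```text
time: 35.7
tool_pos: [0.5972, -0.2791, 0.067]
tool_rot: [-0.002, 0.726, 0.688, -0.0]
contact_force: [-0.6, -0.2, -0.5]
gripper_width: 0.002
grasp_force: 0.0
```

Run:
```python
from mv import *
print(cur(),state()["contact_force"])
im=grab_frame("side");cv2.imwrite("pics/b1.png",cv2.resize(im[230:340,320:440],None,fx=5,fy=5)[:,:,::-1])
plan([(.597,-.283,.05,cur()[1],2)],0)
```

```text
(array([ 0.59717803, -0.27907876,  0.06703698]), np.float64(1.5178186453359679)) [-0.57274309 -0.15335791 -0.45548564]
[{"translation": [-0.025, 0.01, 0.067], "twist": -0.0, "hand": 0}, {"translation": [-0.025, 0.01, 0.067], "twist": -0.0, "hand": 0}]
```

View pics/b1.png

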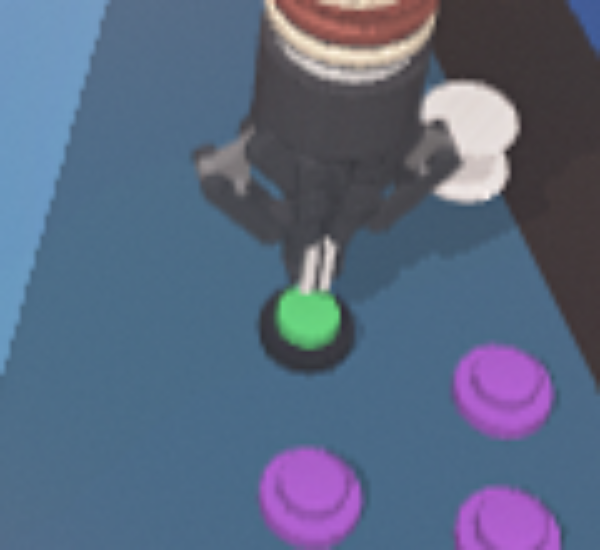

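The closed fingertips (crop (318,285)) are just above the green button (crop (308,317)). I'll check the sideways offset by projection.

Run:
```python
from mv import *
p=cur()[0]
print(p,proj("side",[p[0],p[1],p[2]-.022]),proj("side",[p[0],p[1],.022]),proj("side",[.597,-.283,.022]),on("side",381.6,293.4,.022))
plan([(.595,-.284,.05,cur()[1],2)],0)
```

```text
[ 0.59523525 -0.27792981  0.0634807 ] [379.91906057 285.32644087] [379.23223469 290.22140083] [380.52502746 291.73293179] [ 0.59807939 -0.28837969  0.022     ]
[{"translation": [-0.03, 0.0, 0.067], "twist": -0.0, "hand": 0}, {"translation": [-0.03, 0.0, 0.067], "twist": -0.0, "hand": 0}]
```

Emit:
{"fn": "apply_moves", "kwargs": {"targets": [{"translation":[-0.035,0,0.06],"twist":0,"hand":0},{"translation":[-0.035,0,0.06],"twist":0,"hand":0},{"translation":[0,0,0.04],"twist":0,"hand":0},{"translation":[0,0,0],"twist":0,"hand":0}]}}

```text
time: 36.15
tool_pos: [0.5973, -0.289, 0.0544]
tool_rot: [0.0, 0.726, 0.687, 0.0]
contact_force: [0.2, 0.2, 0.0]
gripper_width: -0.002
grasp_force: 0.0
```

Emit:
{"fn": "apply_moves", "kwargs": {"targets": [{"translation":[0,0,0.03],"twist":0,"hand":0},{"translation":[0,0,0.03],"twist":0,"hand":0},{"translation":[0,0,0],"twist":0,"hand":0}]}}

```text
time: 36.45
tool_pos: [0.5967, -0.2888, 0.0475]
tool_rot: [-0.0, 0.726, 0.687, -0.0]
contact_force: [-0.1, 0.0, -0.4]
gripper_width: 0.001
grasp_force: 0.0
```

Emit:
{"fn": "apply_moves", "kwargs": {"targets": [{"translation":[0.03,-0.01,0.02],"twist":0,"hand":0},{"translation":[0,0,0.03],"twist":0,"hand":0},{"translation":[0,0,0.03],"twist":0,"hand":0},{"translation":[0,0,0],"twist":0,"hand":0}]}}

```text
time: 36.85
tool_pos: [0.5962, -0.2855, 0.0398]
tool_rot: [-0.0, 0.726, 0.687, 0.0]
contact_force: [-0.8, 1.6, 3.0]
gripper_width: -0.002
grasp_force: 1.5
```

Emit:
{"fn": "apply_moves", "kwargs": {"targets": [{"translation":[0,0,0.02],"twist":0,"hand":0},{"translation":[0,0,0.02],"twist":0,"hand":0},{"translation":[0,0,0.01],"twist":0,"hand":0},{"translation":[0,0,0],"twist":0,"hand":0},{"translation":[0,0,0],"twist":0,"hand":0}]}}

```text
time: 37.35
tool_pos: [0.5965, -0.2858, 0.0378]
tool_rot: [-0.0, 0.726, 0.687, -0.0]
contact_force: [-6.7, 5.8, 16.2]
gripper_width: 0.0
grasp_force: 8.1
```

That's 16 N against the stop with the tip at 15.8 mm, so the button is fully down. Releasing.

Emit:
{"fn": "apply_moves", "kwargs": {"targets": [{"translation":[0,0,-0.15],"twist":0,"hand":0},{"translation":[0,0,-0.4],"twist":0,"hand":0},{"translation":[0,0,-0.5],"twist":0,"hand":0},{"translation":[0,0,-0.5],"twist":0,"hand":0},{"translation":[-0.4,0,-0.2],"twist":0,"hand":0},{"translation":[-0.4,0,0],"twist":0,"hand":0},{"translation":[-0.4,0,0],"twist":0,"hand":0},{"translation":[0,0,0],"twist":0,"hand":0}]}}

```text
time: 38.15
tool_pos: [0.5882, -0.4104, 0.2098]
tool_rot: [0.001, 0.728, 0.685, -0.001]
contact_force: [0.1, 0.5, -0.5]
gripper_width: 0.001
grasp_force: 0.0
```

Run:
```python
from mv import *
n={k:grab_frame(k) for k in("top","side")}
t0=cv2.imread("pics/side0.png")[:,:,::-1].copy()
cv2.imwrite("pics/end.png",n["side"][:,:,::-1])
for k in n:
    for col in("red","yellow","blue"): print(k,col,[c for c,s,_ in blobs(n[k],col) if (k=="side" and 285<c[0]<360 and 145<c[1]<220)or(k=="top" and 255<c[0]<300 and 150<c[1]<230)])
print([c for c,s,_ in blobs(n["top"],"green") if 430<c[0]<446],state()["contact_force"],cur())
```

```text
top red [[268.5, 192.6], [282.8, 209.1]]
top yellow [[287.0, 179.3], [271.0, 169.3], [277.0, 219.8]]
top blue [[269.6, 217.1], [290.4, 218.4]]
side red [[315.9, 162.7], [322.4, 175.3], [307.5, 177.9], [322.4, 195.1]]
side yellow [[319.3, 184.6]]
side blue [[298.7, 161.7], [301.2, 179.2], [303.6, 197.1], [305.2, 208.1]]
[[438.9, 172.8]] [ 0.85977987  0.48826899 -1.19226763] (array([ 0.58891637, -0.40648234,  0.20920529]), np.float64(1.5135497852957116))
```

View pics/end.png

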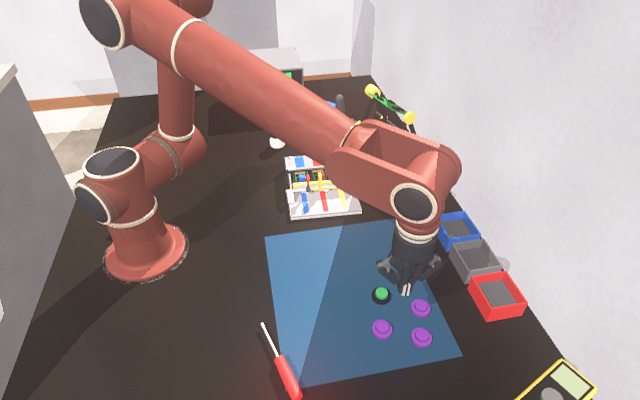

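The final picture shows the gate shut with its thumb bar at (307,178), the carriers in the bed, the button released at (381,294), and the arm clear of everything. Handing in.

```bash
python3 -c "
from plant import *
print(job_done())"
```

```text
the job is handed in; nothing more can be done
None
```

The job is handed in: all three carriers are in their pockets, the gate is shut and latched, and the green button was pressed fully and let go. In my last pictures everything was in place; the verdict on the run was not shown to me.

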